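Release the dead cash drawer through its manual-release hole

ROBOT

A 7-joint arm with a two-finger parallel gripper is mounted at the origin on the work surface. World frame = base frame: x ahead of the robot, y to its left, z up, the work surface at z = 0. Lengths are in mm, angles in rad, forces in N, time in s.
With the tool pointing down it reaches from about 400 to 875 mm from the base axis. Payload 4.4 kg.
Tool frame: the origin (TCP) lies at the very end of the fingers, on their centre line; the grasp point (between the pads) lies 19 mm behind it (grip_depth is the distance from the TCP to the grasp point, in mm); z points along the fingers, y is the direction in which the jaws open and shut (so a half turn about z gives the same grasp; the last joint's range is limited). The gripper opens to 85 mm and grips with 20 to 120 N. Pads are 22 mm wide; open, the fingers measure 114 mm over their backs; the gripper's body (76 mm by 85 mm) begins 54 mm behind the grasp point. The pads swing forward as they close: fully open they stand 13 mm farther back than shut.
Start: joints at [1.151, 0.628, 0.038, 1.517, -0.027, 0.996, -0.02], TCP at [225.23, -609.745, 231.313] pointing down, gripper open.
Joint ranges: [-3.06, 3.06], [-0.37, 2.12], [-1.25, 1.32], [0.18, 2.47], [-1.1, 4.24], [0.23, 1.98], [-2.94, 2.94]. Speed limits (rad/s): [2.57, 2.57, 3.14, 3.14, 3.14, 3.14, 3.14].

INTERFACE

Orientations are given as [roll, pitch, yaw] about the fixed x, y, z axes, in that order (R = Rz(yaw) Ry(pitch) Rx(roll)).
In Python, from cell import read_state, get_image, finish_job, recognise, outline_of, grip_depth gives the robot as it stands. The module is installed in compiled form; this text tells all that it offers.
- The arm moves only by the tool send_rows, never from a script. Its argument "rows" is a list of rows, each a list of 5 numbers: the gripper command: -1 is shut, 1 is fully open, values between are in proportion, then the shift along the tool's x, y, z in m, then the turn about the tool's z in rad. In form: [[claw, tx, ty, tz, roll], ...]. A call has 1 to 12 rows; each row shifts and turns the pose as measured when the row begins, along the tool's axes as they then stand; what a row does not reach is not made up. A row lasts 1/12 s, in which the tool goes at most 41.7 mm and 7.16 degrees, less where a joint would pass 70% of its speed; a pose out of reach is approached as far as the arm can. A call with a gripper value outside its range is refused whole. The fingers move at their own pace and stop on an object; the grip force is fixed at half the most. Time passes only in rows, so rows that do not move let the fingers close. It gives the time, the measured TCP pose, the force and the opening at its end, in the units of the state.
- read_state(): the state, without advancing time (a new reading comes with each control period).
- get_image(name): name is "side" or "top"; returns a dict with "image" (384x512x3 uint8, blue, green, red), "z_map" (384x512 float32, mm along the optical axis (not along the pixel's ray), 0 where there is no reading), "K" (3x3 intrinsics, pixels), "R" (3x3) and "t" (3): a world point X has camera coordinates R X + t. Camera axes: x right, y down, z forward; pixel columns grow to the right and rows downward; lengths in mm; the calibration is good to about 2 mm. A picture is of the moment at which its call begins.
- finish_job(): hands the job in, once; it reports no verdict.
Trained networks look in a picture, given as the dict that the camera call returned (one of the last four; its "shot" number tells which), for a name from the list of things; names that differ only in an ending like _2 or _b are one class to them, and where a whole thing is asked for, a point or a joint stands for the part that bears it (a point fixed in the world has none). Each returns a list of dicts, best first, with "score" (0 to 1); they miss things now and then, are a little off and sometimes report something else, mostly with a low value. They report only what shows in the picture. A call takes as long as a camera call. They do not tell look-alikes from the thing itself.
- recognise(picture, query): "box" ([left, top, right, bottom] in pixels, round what is visible of it).
- outline_of(picture, query): "mask" (384x512 bool, what is visible of it) and "box" ([left, top, right, bottom] in pixels, round what is visible of it).
The state is a dict: "clock": time; "qpos": joint angles; "qd": joint speeds; "tau": joint torques, N m; "eef_pos": TCP position; "tool_rot": TCP orientation; "force": force on the tool from outside, world axes, zero at the start; "torque": the same for the moment, N m; "width": finger opening in mm.
Only numpy, scipy, OpenCV 4.12 (cv2) and the standard library are available. Lean on these libraries where they do the work, as an engineer would, in place of code of your own. Each camera call takes 0.05 s, during which the arm holds its last target.

TASK

The electric opener of the cash drawer on the packing desk is dead. Take the plain wooden dowel from the tool block, feel it down through the small release hole in the steel cover plate on top of the drawer's housing and gently press the hidden spring catch, without ramming the plate or the catch's stop, until the drawer springs ajar. Then stand the dowel back in the tool block, pull the drawer about 100 mm open by its handle, and leave everything else where it is.

Things in the scene. Friction and masses are not known exactly. Their poses are not given: they have to be found in the camera images.
- cabinet: Housing of the cash drawer, a grey steel box 360 deep (x) x 330 wide (y) x 110 high, fixed on the bench. Origin: centre of its underside; x points from the drawer's front to its back, y to its left, z up. A steel cover plate, 68 x 68 x 4, lies on its top, the upper face 115 above the bench. The catch works inside, out of sight.
- release (a point): Nominal centre of the release hole, on the cover plate's upper face (115 mm above the bench); axes as the housing. The hole is 14 mm wide through the 4 mm plate. The plate is screwed on through slots, so the real hole lies up to 4 mm off this point along the housing's x and, independently, along its y, differently each time.
- catch_mid (a point): A point fixed in the housing, 20 mm below release. The catch's level brass tail, 26 x 36, lies under the hole within 6 mm above or below this height, differently each time. Pushed straight down it starts to yield at 3 to 6 N, frees the drawer after 4 to 7 mm at 7 to 17 N (rubbing included), and meets a hard stop 2.5 to 4 mm further. Over 30 N there or on the plate does damage.
- drawer (a joint): How far the drawer is open, in m: 0 shut and latched, 0.14 at its end stop. When the catch lets go a spring throws the drawer out 25 to 35 mm and it stays there. It then runs on damped slides: about 2 N plus 4 N at 0.1 m/s; it stays where it is left.
- handle (a point): Middle of the drawer's bow handle: a level round steel bar 12 thick, 120 long along the housing's y, 90 above the bench, its axis 45 in front of the drawer's front panel (326 wide, upper edge 110 above the bench). It moves along the housing's -x as the drawer opens. Axes as the housing.
- block: Wooden tool block, 160 (x) x 50 (y) x 45 high, fixed on the bench, with three upright holes 16 wide and 37 deep in a row along its x at -50, 0 and +50. Each holds one of the dowel, the pin punch and the marker, in any order. Origin: centre of its underside.
- dowel: Round wooden dowel, plain, 12 thick and 160 long, 11 to 20 g, standing upright in one hole of the block (its foot 8 above the bench). Origin: the centre of its foot; z runs up along it. Its edges are only lightly broken (1 mm chamfer).
- dowel_tip (a point): The centre of the dowel's foot, the end that stands in the block and goes through the release hole.
- punch: Bystander: dark steel pin punch, 12 thick with an 18 mm thick head, 110 long, in a hole of the block. Origin: centre of its foot.
- marker: Bystander: white marker with a black cap, up to 17 thick, 140 long, in a hole of the block. Origin: centre of its foot.
- tape: Bystander: roll of clear packing tape, 104 across and 48 high, lying on the left part of the housing's top. Origin: centre of its underside.
- carton: Bystander: small closed carton, 130 x 100 x 80 high, on the bench left of the housing. Origin: centre of its underside.
- bin: Bystander: open blue plastic bin, 90 (x) x 150 (y) x 80 high, on the bench right of the housing. Origin: centre of its underside.
Mind the look-alikes: they are no part of the job. There is more than one size of the block; the job needs the middle-sized.

How it is judged (in metres and radians):
On the way, in this order (a step that is already met when the one before it is completed fails the run):
1. the dowel's foot is down through the release hole (z of dowel_tip in the frame of release below -0.006 m and horizontal distance between dowel_tip and release below 0.012 m), for 0.02 s.
2. the catch has let go and the drawer has sprung ajar, the dowel's foot still down the hole (all of step 1 and value of joint drawer above 0.008 m).
3. the drawer is pulled open (value of joint drawer above 0.085 m), for 0.1 s.
At the end, for the whole second after the job is handed in: The drawer is at least 85 mm open and still; the dowel stands in a hole of the tool block, foot down (within 8 mm of the hole's floor), less than 0.2 rad off upright, released and at rest (value of joint drawer above 0.085 m and velocity of joint drawer below 0.01 m/s and z of dowel in the frame of block between 0.004 and 0.016 m and angle between dowel's own z axis and vertical below 0.2 rad and x of dowel in the frame of block between -0.065 and 0.065 m and y of dowel in the frame of block between -0.012 and 0.012 m and linear speed of dowel below 0.02 m/s); the robot touches nothing.
It fails at once if the dowel pressed the cover plate, the catch or any part of the cash drawer with more than 30 N (contact force between dowel and cabinet above 30 N).
It fails at once if the pin punch or the marker was pulled out or moved more than 25 mm (distance of any of punch, marker from where it was at the start of the episode above 0.025 m).
It fails at once if the tape roll, the carton or the bin was moved more than 25 mm (distance of any of tape, carton, bin from where it was at the start of the episode above 0.025 m).
It also fails if it takes over 72 s, if anything falls off the work surface, if the arm or the gripper's body presses on something with over 40 N, if the wrist force passes 120 N, or if a joint passes its speed limit or range.

## Working session

There is one attempt and no reset: what is moved stays moved. The work goes in short steps, Python scripts to look and compute and a tool call to move; the robot and the scene stay as the last step left them, time stands still between calls to the robot, and variables do not carry over. Pictures are saved under pics/ and viewed, and the job is handed in when it is done.

Besides the shell and the picture viewer there is one more tool, called after "Request:" as a command line: name --pt "numbers of a row" for each row, then --argument value for the rest. send_rows: Moves the arm, as the interface text tells. Its arguments: {"type":"object","properties":{"rows":{"type":"array"}},"required":["rows"]}

```bash
mkdir -p pics; cat > h.py <<'E'
import numpy as np, cv2
from cell import *
def pt(p,u,v,z=None):
    K,R,t=p["K"],p["R"],np.array(p["t"]).ravel()
    z=p["z_map"][int(round(v)),int(round(u))] if z is None else z
    return R.T@(np.linalg.inv(K)@np.array([u,v,1.])*z-t)
def atz(p,u,v,h):
    K,R,t=p["K"],p["R"],np.array(p["t"]).ravel()
    c=-R.T@t; d=R.T@np.linalg.inv(K)@np.array([u,v,1.])
    return c+d*(h-c[2])/d[2]
def proj(p,X):
    c=p["K"]@(p["R"]@np.array(X,float)+np.array(p["t"]).ravel()); return c[:2]/c[2]
def cloud(p,mask=None):
    z=p["z_map"]; vv,uu=np.nonzero((z>0) if mask is None else (mask&(z>0)))
    K,R,t=p["K"],p["R"],np.array(p["t"]).ravel()
    c=np.linalg.inv(K)@np.vstack([uu,vv,np.ones(len(uu))])*z[vv,uu]
    return (R.T@(c-t[:,None])).T,uu,vv
E
python3 - <<'E'
from h import *
print(read_state()["eef_pos"],read_state()["tool_rot"],read_state()["width"],grip_depth)
for n in ("side","top"):
    p=get_image(n); cv2.imwrite(f"pics/{n}0.png",p["image"])
    print(n,(-p["R"].T@np.array(p["t"]).ravel()).round(),p["R"].round(2).tolist(),p["K"][0,0])
    for q in ["cabinet","block","dowel","punch","marker","tape","carton","bin","handle","release"]:
        try: print(q,[(np.round(r["box"]).tolist(),round(r["score"],2)) for r in recognise(p,q)][:5])
        except Exception as e: print(q,e)
E
```

```text
[ 225.01718448 -609.15292962  230.39440014] [-3.13972417e+00  4.29469512e-05  3.53832567e-01] 85.51511366281804 18.700000000000003
side [ 283. -632.  773.] [[0.95, -0.3, -0.01], [-0.22, -0.68, -0.7], [0.21, 0.67, -0.71]] 346.641518258232
cabinet [([276.0, 127.0, 455.0, 255.0], 0.75), ([278.0, 147.0, 342.0, 250.0], 0.75)]
block [([147.0, 328.0, 225.0, 384.0], 0.83), ([246.0, 300.0, 322.0, 339.0], 0.67), ([258.0, 371.0, 307.0, 380.0], 0.56), ([275.0, 145.0, 336.0, 250.0], 0.51)]
dowel [([255.0, 292.0, 262.0, 324.0], 0.44)]
punch [([302.0, 296.0, 314.0, 316.0], 0.62)]
marker [([280.0, 292.0, 290.0, 319.0], 0.61)]
tape [([324.0, 135.0, 367.0, 170.0], 0.71), ([276.0, 125.0, 454.0, 249.0], 0.61), ([281.0, 289.0, 290.0, 321.0], 0.54), ([346.0, 271.0, 424.0, 363.0], 0.37)]
carton [([222.0, 99.0, 266.0, 129.0], 0.86)]
bin [([344.0, 273.0, 426.0, 366.0], 0.6)]
handle [([275.0, 145.0, 335.0, 248.0], 0.69)]
release [([275.0, 123.0, 455.0, 249.0], 0.85)]
top [ 292.   -4. 1287.] [[0.02, -1.0, -0.01], [-0.98, -0.02, -0.18], [0.18, 0.01, -0.98]] 447.1910895776032
cabinet [([210.0, 30.0, 331.0, 180.0], 0.68)]
block [([364.0, 198.0, 386.0, 256.0], 0.98), ([370.0, 274.0, 405.0, 358.0], 0.82), ([410.0, 227.0, 429.0, 267.0], 0.6)]
dowel [([375.0, 242.0, 392.0, 246.0], 0.58)]
punch [([378.0, 203.0, 392.0, 211.0], 0.61)]
marker [([378.0, 219.0, 394.0, 230.0], 0.5), ([207.0, 155.0, 329.0, 179.0], 0.3)]
tape []
carton [([82.0, 148.0, 129.0, 201.0], 0.96)]
bin [([371.0, 136.0, 432.0, 177.0], 0.82)]
handle [([211.0, 153.0, 330.0, 182.0], 0.7)]
release [([209.0, 34.0, 331.0, 180.0], 0.78), ([366.0, 195.0, 387.0, 256.0], 0.24)]
```

```bash
python3 - <<'E'
import cv2
a=cv2.imread("pics/side0.png");b=cv2.imread("pics/top0.png")
cv2.imwrite("pics/side0b.png",cv2.resize(a,(768,576)));cv2.imwrite("pics/top0b.png",cv2.resize(b,(768,576)))
cv2.imwrite("pics/sc.png",cv2.resize(a[270:384,130:340],None,fx=3.8,fy=3.8,interpolation=2))
E
```

```text
(no output)
```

View pics/side0b.png

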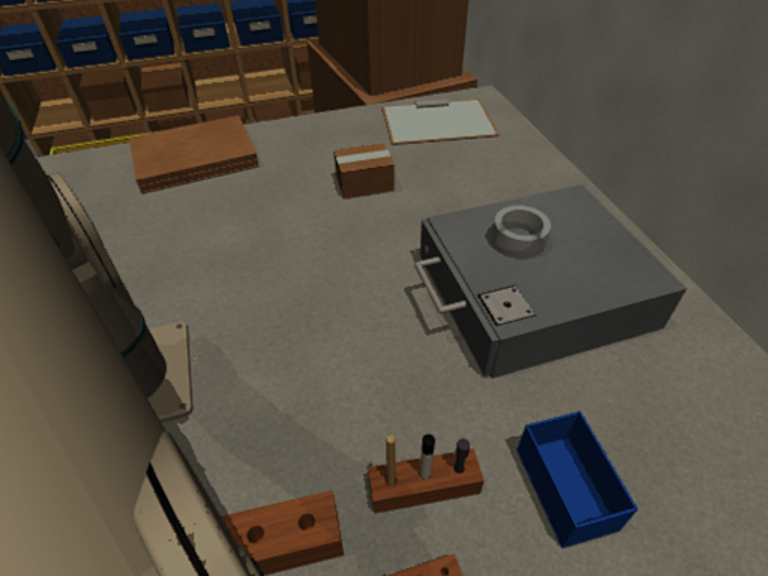

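View pics/top0b.png

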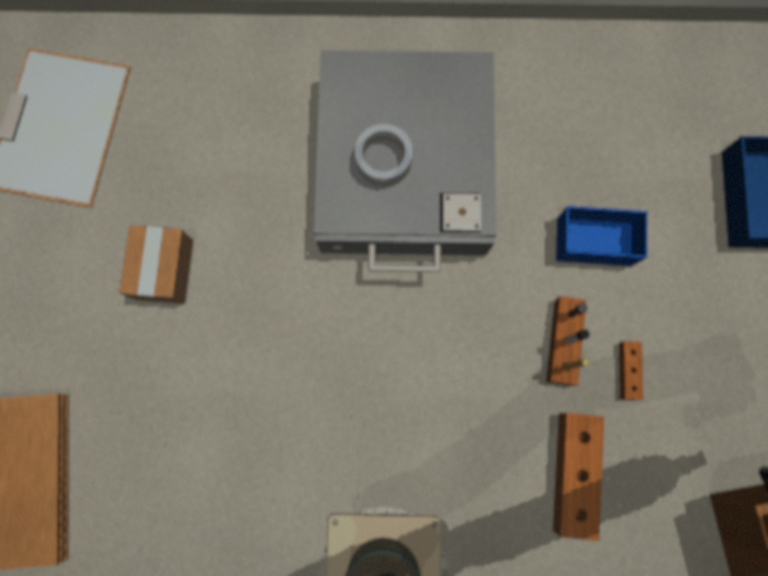

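View pics/sc.png

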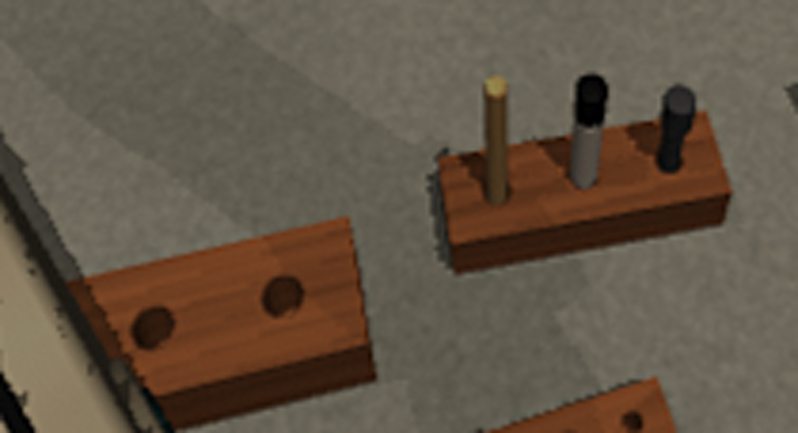

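The wooden dowel stands in the middle-sized block: side px (258,308), top px (390,242). Other candidates:
- **In the same block:** marker at side px (285,305), punch at side px (308,306).
- **Other blocks:** the large empty one at top px (388,316) and the small one at top px (420,247).

The crop confirms the plain wood rod in the block that holds the three tools.

```bash
python3 - <<'E'
from h import *
P={}
for n in ("side","top"):
    p=P[n]=get_image(n)
    X,u,v=cloud(p)
    # block
    for r in recognise(p,"block"):
        b=r["box"]
        if r["score"]<.5: continue
        m=(u>=b[0]-4)&(u<=b[2]+4)&(v>=b[1]-4)&(v<=b[3]+4)&(abs(X[:,2]-45)<5)
        if m.sum()<30: continue
        rect=cv2.minAreaRect(X[m][:,:2].astype(np.float32)); print(n,"block",b,m.sum(),rect, X[m][:,2].mean())
    m=(abs(X[:,2]-110)<2.8)&(X[:,0]>450)&(X[:,0]<1000)&(X[:,1]>-300)&(X[:,1]<300)
    rect=cv2.minAreaRect(X[m][:,:2].astype(np.float32)); print(n,"cab",m.sum(),rect,X[m][:,2].mean())
    m=(abs(X[:,2]-115)<1.5)&(X[:,0]>450)&(X[:,0]<1000)&(X[:,1]>-300)&(X[:,1]<300)
    print("plate",m.sum(),X[m].mean(0))
    for q in ("dowel","punch","marker"):
        r=outline_of(p,q)
        if r:
            C,_,_=cloud(p,r[0]["mask"]); i=C[:,2].argmax()
            print(n,q,r[0]["score"],r[0]["box"],"top",C[i].round(1),"ztop med",np.median(C[C[:,2]>C[i,2]-8],0).round(1),len(C), C[:,2].min())
c=cv2.resize(P["top"]["image"][110:180,270:350],None,fx=8,fy=8,interpolation=0);cv2.imwrite("pics/tp.png",c)
c=cv2.resize(P["side"]["image"][180:225,310:365],None,fx=12,fy=12,interpolation=0);cv2.imwrite("pics/sp.png",c)
E
```

```text
side block [247.9, 302.7, 323.3, 340.9] 1433 ((425.8681640625, -337.1194763183594), (51.46480941772461, 160.37088012695312), 82.00627136230469) 43.17766339215499
side block [147.8, 327.4, 227.1, 384.0] 155 ((231.8460693359375, -359.14825439453125), (59.535972595214844, 118.02440643310547), 86.28832244873047) 45.373462952967614
side cab 6588 ((776.970703125, -29.038482666015625), (373.7195739746094, 331.4665832519531), 0.023828893899917603) 108.60688457533504
plate 214 [ 667.91702868 -107.45202325  114.38039916]
side dowel 0.53 [255.5, 287.5, 264.6, 322.2] top [ 371.9 -334.   168.1] ztop med [ 375.6 -332.   165.7] 191 35.707277618939045
side punch 0.52 [306.7, 295.0, 313.9, 314.0] top [ 471.1 -351.   119. ] ztop med [ 474.8 -345.8  115.6] 135 44.81201065245278
side marker 0.8 [279.0, 291.5, 290.2, 319.7] top [ 424.7 -345.   148.8] ztop med [ 425.  -339.1  146.1] 206 47.01641337409929
top block [368.4, 273.7, 403.5, 357.1] 97 ((185.98020935058594, -336.6832275390625), (47.03103256225586, 211.06919860839844), 84.6403579711914) 45.16054407665343
top block [365.1, 197.7, 389.5, 260.6] 831 ((427.6324768066406, -335.6892395019531), (52.26823806762695, 160.0038299560547), 82.5342788696289) 44.60243161008364
top cab 10492 ((780.2838745117188, -27.404800415039062), (377.4261474609375, 329.90582275390625), 0.09845007956027985) 109.85428476293212
plate 918 [736.22179424 -53.23070745 114.59092613]
top punch 0.51 [377.4, 203.2, 393.4, 209.9] top [ 472.2 -340.5  121.9] ztop med [ 476.  -341.5  117.6] 78 36.36194235124632
top marker 0.51 [377.2, 217.5, 393.6, 227.1] top [ 428.9 -340.1  153.7] ztop med [ 427.2 -334.7  147.6] 107 40.96653628007473
```

View pics/tp.png

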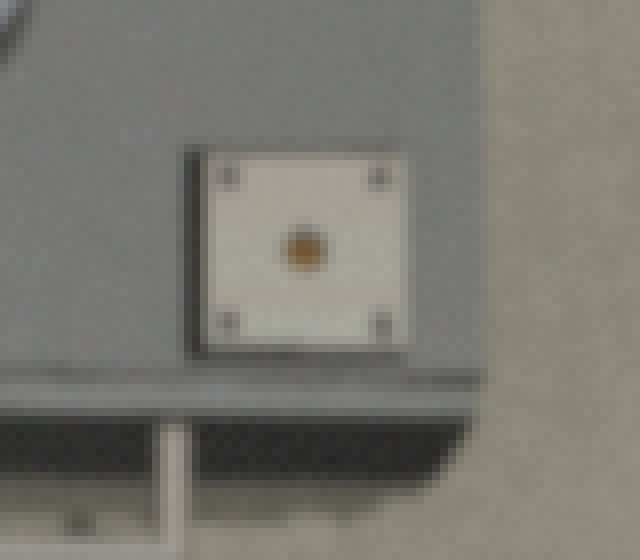

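View pics/sp.png

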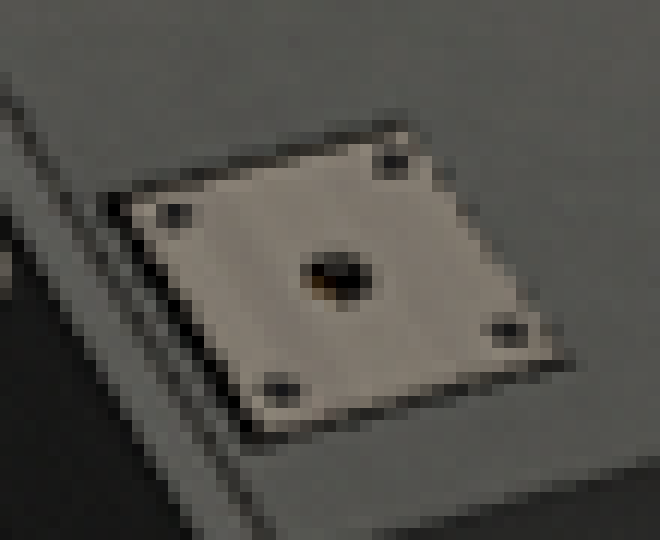

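```bash
cat >> h.py <<'E'
def to(x,y,z,yaw):
    s=read_state(); p=np.array(s["eef_pos"]); r=s["tool_rot"]
    from scipy.spatial.transform import Rotation as Q
    R=Q.from_euler("xyz",r).as_matrix()
    d=R.T@(np.array([x,y,z])-p)
    dy=(yaw-r[2]+np.pi)%(2*np.pi)-np.pi
    print("pos",p.round(1),"rot",np.round(r,4),"F",np.round(s["force"],1),"w",round(s["width"],1),"t",round(s["clock"],2))
    print("tool delta mm",d.round(2),"roll",round(-dy,4),"| in final frame", (Q.from_euler("xyz",[r[0],r[1],yaw]).as_matrix().T@(np.array([x,y,z])-p)).round(2))
E
python3 - <<'E'
from h import *
P={n:get_image(n) for n in ("side","top")}
hole={"top":(300,314,134,148),"side":(331,345,197,209)}
for n,(a,b,c,d) in hole.items():
    g=P[n]["image"][c:d,a:b].astype(float); L=g[...,0]   # blue: dark both brass and black
    bg=np.percentile(L,75); w=np.clip(bg-8-L,0,None); 
    v,u=np.mgrid[c:d,a:b]; uc,vc=(w*u).sum()/w.sum(),(w*v).sum()/w.sum()
    print(n,"hole",uc,vc,atz(P[n],uc,vc,113 if n=="side" else 114))
for z in (168,):
    p=P["top"]; hs=cv2.cvtColor(p["image"],cv2.COLOR_BGR2HSV)
    c=p["image"][232:252,370:400]; cv2.imwrite("pics/dt.png",cv2.resize(c,None,fx=20,fy=20,interpolation=0))
print("side dowel top", atz(P["side"],130+496/3.8-.5,270+86/3.8-.5,168))
to(376.5,-330.5,200,-.137)
E
```

```text
top hole 307.6610644257703 140.8403361344538 [ 648.84839538 -130.74262003  114.        ]
side hole 337.71448763250885 202.70671378091873 [ 648.50857043 -131.82122072  113.        ]
side dowel top [ 376.6659369  -331.48399264  168.        ]
pos [ 225.2 -609.8  231.3] rot [ 3.1415e+00 -1.0000e-04  3.5370e-01] F [-0.8  0.5  0.5] w 85.3 t 1.7
tool delta mm [ 238.63 -209.58   31.35] roll 0.4907 | in final frame [ 111.71 -297.31   31.34]
```

View pics/dt.png

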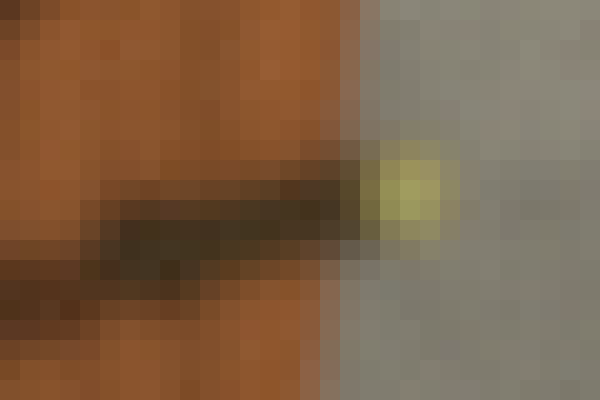

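Request:
send_rows --pt "1 0 0 0 0.1227" --pt "1 0 0 0 0.1227" --pt "1 0 0 0 0.1227" --pt "1 0 0 0 0.1227" --pt "1 0.0124 -0.033 0 0" --pt "1 0.0124 -0.033 0 0" --pt "1 0.0124 -0.033 0 0" --pt "1 0.0124 -0.033 0 0" --pt "1 0.0124 -0.033 0 0" --pt "1 0.0124 -0.033 0 0" --pt "1 0.0124 -0.033 0 0" --pt "1 0.0124 -0.033 0 0"

```text
clock: 2.7
eef_pos: [362.6, -364.8, 229.5]
tool_rot: [3.132, 0.001, -0.172]
force: [0.2, -0.3, -0.2]
width: 85.2
```

```bash
python3 - <<'E'
from h import *
p=get_image("top"); print(atz(p,390,241.2,168))
to(376.5,-330.5,118,-.137)
E
```

```text
[ 376.49024059 -329.14938015  168.        ]
pos [ 367.8 -356.3  229. ] rot [ 3.139e+00 -4.000e-04 -1.619e-01] F [ 3.4  6.9 -0.1] w 85.4 t 2.75
tool delta mm [  4.41 -27.2  110.98] roll -0.0249 | in final frame [  5.08 -27.08 110.98]
```

Request:
send_rows --pt "1 0.0025 -0.0135 0 -0.0249" --pt "1 0.0025 -0.0135 0 0" --pt "1 0 0 0 0"

```text
clock: 3.0
eef_pos: [380.3, -325.1, 229.5]
tool_rot: [3.14, -0.002, -0.126]
force: [0.1, 0.2, 0.2]
width: 85.4
```

```bash
python3 - <<'E'
from h import *
to(376.5,-330.3,118,-.137)
E
```

```text
pos [ 380.3 -325.1  229.5] rot [ 3.1403e+00 -2.0000e-03 -1.2610e-01] F [0.1 0.2 0.2] w 85.4 t 3.0
tool delta mm [ -3.3    5.47 111.51] roll 0.0109 | in final frame [ -3.24   5.51 111.51]
```

Request:
send_rows --pt "1 -0.0033 0.0055 0 0.011" --pt "1 0 0 0.025 0" --pt "1 0 0 0.025 0" --pt "1 0 0 0.025 0" --pt "1 0 0 0.02 0" --pt "1 0 0 0.008 0" --pt "1 0 0 0 0"

```text
clock: 3.58
eef_pos: [374.1, -344.0, 125.6]
tool_rot: [3.129, -0.009, -0.149]
force: [0.5, -0.0, -0.4]
width: 85.3
```

```bash
python3 - <<'E'
from h import *
to(376.5,-330.3,118,-.137)
E
```

```text
pos [ 374.1 -344.   125.6] rot [ 3.1291 -0.0093 -0.149 ] F [ 0.5 -0.  -0.4] w 85.3 t 3.58
tool delta mm [  0.23 -14.     7.41] roll -0.012 | in final frame [  0.39 -14.     7.41]
```

Request:
send_rows --pt "1 0 -0.007 0 0" --pt "1 0 0 0 0" --pt "1 0 0 0 0" --pt "1 0 0 0 0"

```text
clock: 3.92
eef_pos: [374.9, -340.1, 127.9]
tool_rot: [3.126, -0.012, -0.153]
force: [-0.1, 0.4, -0.2]
width: 85.5
```

```bash
python3 - <<'E'
from h import *
to(376.5,-330.3,118,-.137)
E
```

```text
pos [ 374.9 -340.1  127.9] rot [ 3.126  -0.012  -0.1535] F [-0.1  0.4 -0.2] w 85.5 t 3.92
tool delta mm [ -0.02 -10.12   9.79] roll -0.0165 | in final frame [  0.14 -10.12   9.79]
```

Request:
send_rows --pt "1 0 -0.003 0.0025 -0.004" --pt "1 0 -0.003 0.0025 -0.004" --pt "1 0 -0.003 0.0025 -0.004" --pt "1 0 -0.001 0.0025 -0.004" --pt "1 0 0 0 0"

```text
clock: 4.33
eef_pos: [378.4, -329.9, 119.4]
tool_rot: [3.123, -0.017, -0.134]
force: [-1.4, -0.3, 0.1]
width: 85.3
```

```bash
python3 - <<'E'
from h import *
to(376.5,-330.3,118,-.137)
E
```

```text
pos [ 378.4 -329.9  119.4] rot [ 3.1234 -0.0165 -0.1343] F [-1.4 -0.3  0.1] w 85.3 t 4.33
tool delta mm [-1.89  0.59  1.35] roll 0.0027 | in final frame [-1.89  0.59  1.35]
```

Request:
send_rows --pt "1 0 0 -0.025 0" --pt "1 0 0 -0.025 0" --pt "1 0 0 -0.025 0"

```text
clock: 4.58
eef_pos: [374.3, -325.1, 191.0]
tool_rot: [3.13, -0.004, -0.133]
force: [-0.1, 0.5, -0.3]
width: 84.8
```

Request:
send_rows --pt "1 0 0 0 0"

```text
clock: 4.67
eef_pos: [376.3, -326.8, 194.7]
tool_rot: [3.127, -0.01, -0.133]
force: [0.8, -0.3, 0.5]
width: 85.3
```

Request:
send_rows --pt "1 0 0 0 0" --pt "1 0 0 0 0"

```text
clock: 4.83
eef_pos: [376.8, -327.0, 195.4]
tool_rot: [3.126, -0.013, -0.133]
force: [-0.1, -0.2, -0.4]
width: 85.5
```

Request:
send_rows --pt "1 0 0.001 0.012 0" --pt "1 0 0.001 0.012 0" --pt "1 0 0.001 0.012 0" --pt "1 0 0 0.012 0" --pt "1 0 0 0.012 0" --pt "1 0 0 0.009 0" --pt "1 0 0 0.004 0" --pt "1 0 0 0 0"

```text
clock: 5.5
eef_pos: [374.3, -329.0, 113.2]
tool_rot: [3.13, -0.005, -0.132]
force: [-0.3, 0.1, 0.2]
width: 85.1
```

```bash
python3 - <<'E'
from h import *
to(376.5,-330.3,118,-.137)
E
```

```text
pos [ 374.3 -329.   113.2] rot [ 3.1304 -0.0047 -0.1325] F [-0.3  0.1  0.2] w 85.1 t 5.5
tool delta mm [ 2.35  1.06 -4.74] roll 0.0045 | in final frame [ 2.35  1.05 -4.74]
```

Request:
send_rows --pt "1 0.0022 0.001 0 0" --pt "1 0 0 0 0" --pt "-1 0 0 0 0" --pt "-1 0 0 0 0" --pt "-1 0 0 0 0" --pt "-1 0 0 0 0" --pt "-1 0 0 0 0" --pt "-1 0 0 0 0"

```text
clock: 6.17
eef_pos: [377.8, -331.3, 115.1]
tool_rot: [3.129, -0.008, -0.132]
force: [-0.5, -0.0, 0.1]
width: 12.1
```

```bash
python3 - <<'E'
from h import *
to(376.5,-330.3,118,-.137)
p=get_image("side"); cv2.imwrite("pics/g1.png",cv2.resize(p["image"][200:350,180:380],None,fx=4,fy=4,interpolation=2))
E
```

```text
pos [ 377.8 -331.3  115.1] rot [ 3.1286 -0.0079 -0.1323] F [-0.5 -0.   0.1] w 12.1 t 6.17
tool delta mm [-1.4  -0.75 -2.88] roll 0.0047 | in final frame [-1.41 -0.75 -2.88]
```

View pics/g1.png

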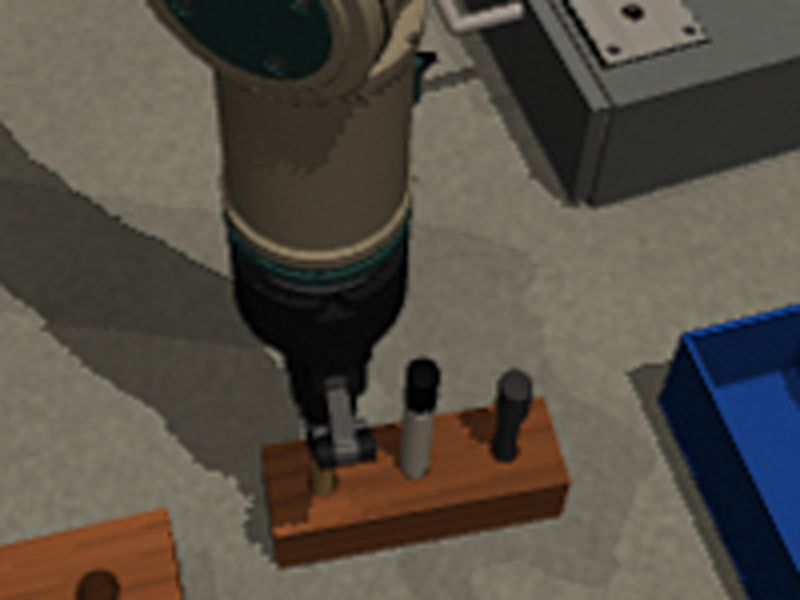

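Request:
send_rows --pt "-1 0 0 -0.005 0" --pt "-1 0 0 -0.01 0" --pt "-1 0 0 -0.015 0" --pt "-1 0 0 -0.02 0" --pt "-1 0 0 -0.02 0" --pt "-1 0 0 -0.02 0" --pt "-1 0 0 -0.02 0" --pt "-1 0 0 -0.015 0" --pt "-1 0 0 -0.005 0" --pt "-1 0 0 0 0"

```text
clock: 7.05
eef_pos: [376.2, -329.4, 257.1]
tool_rot: [3.127, -0.01, -0.133]
force: [-0.2, -0.2, -0.3]
width: 10.4
```

```bash
python3 - <<'E'
from h import *
to(648.7,-131,250,-.137)
E
```

```text
pos [ 376.2 -329.4  257.1] rot [ 3.1275 -0.0099 -0.1332] F [-0.2 -0.2 -0.3] w 10.4 t 7.05
tool delta mm [ 243.64 -232.95    6.25] roll 0.0038 | in final frame [ 242.75 -233.87    6.23]
```

```bash
python3 - <<'E'
from h import *
print(read_state()["width"])
p=get_image("side"); print(read_state()["width"]); cv2.imwrite("pics/g2.png",cv2.resize(p["image"][200:350,180:380],None,fx=4,fy=4,interpolation=2))
E
```

```text
10.36203847623361
10.537853895145235
```

View pics/g2.png

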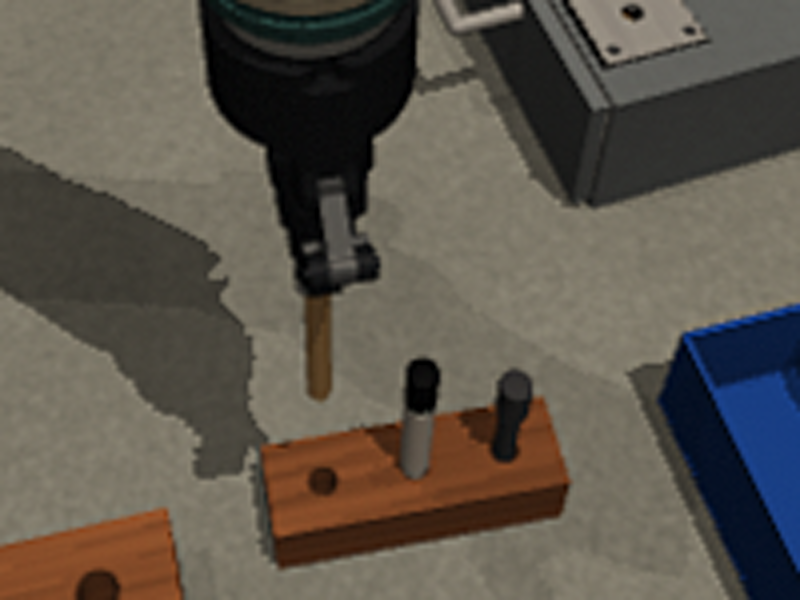

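```bash
cat >> h.py <<'E'
from scipy.spatial.transform import Rotation as Q
def tippt(L,s=None):
    s=s or read_state(); return np.array(s["eef_pos"])+Q.from_euler("xyz",s["tool_rot"]).as_matrix()@np.array([0,0,L])
E
python3 - <<'E'
from h import *
for n in ("side","top"):
    p=get_image(n)
    for L in (0,20,60,107): print(n,L,tippt(L).round(1),proj(p,tippt(L)).round(1))
    for r in outline_of(p,"dowel")[:2]:
        m=r["mask"]; print(r["score"],r["box"],m.sum())
        v,u=np.nonzero(m); 
        for vv in range(v.min(),v.max()+1,3): print(vv,u[v==vv].mean().round(1),(v==vv).sum(),end="; ")
        print()
    cv2.imwrite(f"pics/h_{n}.png",cv2.resize(p["image"][190:350,180:440],None,fx=3,fy=3,interpolation=2))
E
```

```text
side 0 [ 375.7 -328.9  255.6] [258.7 266.2]
side 20 [ 375.8 -329.2  235.6] [258.9 272.5]
side 60 [ 376.  -329.7  195.6] [259.3 284.1]
side 107 [ 376.3 -330.3  148.6] [259.7 296.5]
0.54 [252.5, 273.0, 262.1, 301.2] 160
274 259.5 2; 277 258.5 6; 280 258.5 6; 283 258.5 6; 286 258.5 6; 289 259.0 7; 292 259.0 7; 295 259.0 7; 298 259.0 5; 
0.51 [245.3, 296.1, 322.7, 339.1] 2077
299 314.0 1; 302 305.2 12; 305 301.1 23; 308 290.0 43; 311 279.4 59; 314 280.1 63; 317 282.4 69; 320 283.5 76; 323 283.5 76; 326 283.5 74; 329 282.5 72; 332 276.0 57; 335 267.5 40; 338 260.5 24; 341 252.5 6; 
top 0 [ 375.1 -328.4  254.5] [400.6 239.1]
top 20 [ 375.2 -328.7  234.5] [398.  239.7]
top 60 [ 375.4 -329.1  194.5] [393.2 240.9]
top 107 [ 375.5 -329.7  147.5] [387.9 242.1]
```

View pics/h_top.png

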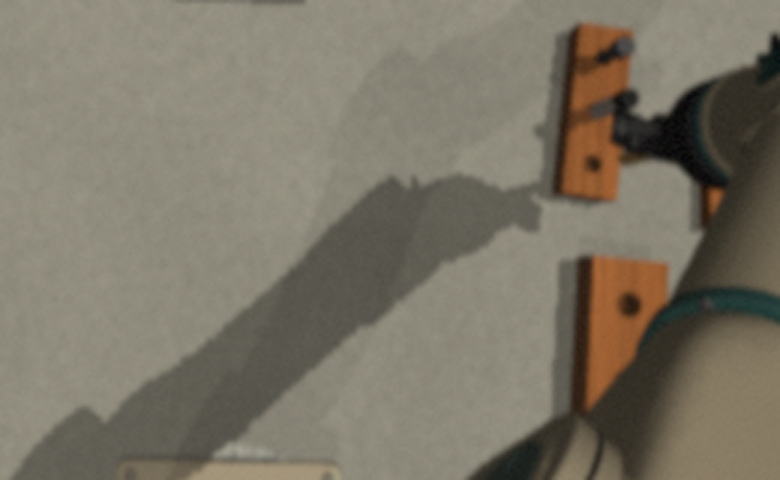

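Request:
send_rows --pt "-1 0.003 -0.015 0 0" --pt "-1 0.008 -0.022 0 0" --pt "-1 0.016 -0.02 0 0" --pt "-1 0.02 -0.018 0 0" --pt "-1 0.02 -0.018 0 0" --pt "-1 0.02 -0.018 0 0" --pt "-1 0.02 -0.018 0 0" --pt "-1 0.02 -0.018 0 0" --pt "-1 0.02 -0.018 0 0" --pt "-1 0.015 -0.012 0 0" --pt "-1 0.005 -0.005 0 0" --pt "-1 0 0 0 0"

```text
clock: 8.3
eef_pos: [565.7, -162.4, 236.8]
tool_rot: [3.135, 0.022, -0.14]
force: [0.9, 0.1, -0.7]
width: 10.6
```

```bash
python3 - <<'E'
from h import *
to(648.7,-131,240,-.137)
E
```

```text
pos [ 565.7 -162.4  236.8] rot [ 3.1353  0.0216 -0.1401] F [ 0.9  0.1 -0.7] w 10.6 t 8.3
tool delta mm [ 77.74 -42.62  -5.14] roll -0.0031 | in final frame [ 77.87 -42.37  -5.14]
```

Request:
send_rows --pt "-1 0.004 -0.002 -0.005 0" --pt "-1 0.008 -0.005 -0.003 0" --pt "-1 0.012 -0.006 0 0" --pt "-1 0.012 -0.006 0 0" --pt "-1 0.012 -0.006 0 0" --pt "-1 0.012 -0.006 0 0" --pt "-1 0.008 -0.004 0 0" --pt "-1 0.004 -0.002 0 0" --pt "-1 0 0 0 0" --pt "-1 0 0 0 0"

```text
clock: 9.13
eef_pos: [639.6, -145.3, 244.9]
tool_rot: [3.13, 0.027, -0.157]
force: [0.8, -0.4, -0.1]
width: 10.4
```

```bash
python3 - <<'E'
from h import *
to(648.7,-131,240,-.137)
print(tippt(107))
E
```

```text
pos [ 639.6 -145.3  244.9] rot [ 3.1302  0.0271 -0.1565] F [ 0.8 -0.4 -0.1] w 10.4 t 9.13
tool delta mm [  6.89 -15.6    4.49] roll -0.0195 | in final frame [  7.2  -15.46   4.48]
[ 636.53762588 -146.0540649   137.90000567]
```

Request:
send_rows --pt "-1 0.003 -0.005 0.001 -0.005" --pt "-1 0.004 -0.006 0.002 -0.005" --pt "-1 0.002 -0.004 0.002 -0.005" --pt "-1 0.001 -0.001 0.001 0" --pt "-1 0 0 0 0"

```text
clock: 9.55
eef_pos: [650.8, -131.4, 238.5]
tool_rot: [3.13, 0.028, -0.143]
force: [-0.4, 0.2, -0.9]
width: 10.5
```

```bash
cat > look.py <<'E'
from h import *
import sys
k=sys.argv[1]
to(648.7,-131,240,-.137)
print("tip",tippt(107).round(2))
for n,(a,b,c,d) in {"side":(300,370,150,215),"top":(280,340,110,170)}.items():
    p=get_image(n)
    print(n,"proj tip",proj(p,tippt(107)).round(2),"proj L=60",proj(p,tippt(60)).round(2))
    cv2.imwrite(f"pics/{k}_{n}.png",cv2.resize(p["image"][c:d,a:b],None,fx=10,fy=9 if 0 else 10,interpolation=0)[:600])
E
python3 look.py a
```

```text
pos [ 650.8 -131.4  238.5] rot [ 3.1301  0.0282 -0.143 ] F [-0.4  0.2 -0.9] w 10.5 t 9.55
tool delta mm [-2.2  -0.07 -1.4 ] roll -0.006 | in final frame [-2.2  -0.08 -1.4 ]
tip [ 647.67 -132.18  131.59]
side proj tip [338.58 197.93] proj L=60 [342.09 184.52]
top proj tip [309.04 139.4 ] proj L=60 [310.91 133.51]
```

View pics/a_side.png

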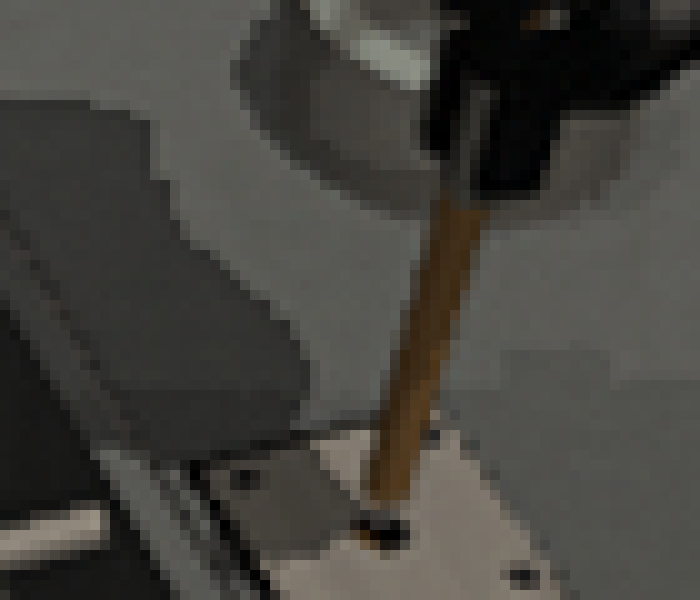

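View pics/a_top.png

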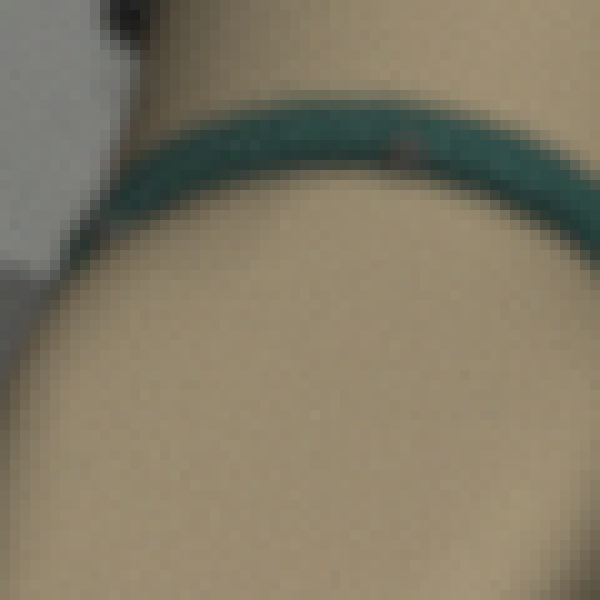

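Request:
send_rows --pt "-1 0 0 0.002 0" --pt "-1 0 0 0.003 0" --pt "-1 0 0 0.003 0" --pt "-1 0 0 0.001 0" --pt "-1 0 0 0 0" --pt "-1 0 0 0 0"

```text
clock: 10.15
eef_pos: [649.6, -132.9, 228.7]
tool_rot: [3.129, 0.029, -0.145]
force: [0.2, 0.1, 0.1]
width: 10.5
```

```bash
python3 look.py b
```

```text
pos [ 649.6 -132.9  228.7] rot [ 3.1291  0.0289 -0.1447] F [0.2 0.1 0.1] w 10.5 t 10.15
tool delta mm [ -1.5   -1.56 -11.27] roll -0.0077 | in final frame [ -1.48  -1.57 -11.27]
tip [ 646.37 -133.73  121.77]
side proj tip [337.84 201.13] proj L=60 [341.3  187.91]
top proj tip [309.07 140.84] proj L=60 [310.91 135.04]
```

View pics/b_side.png

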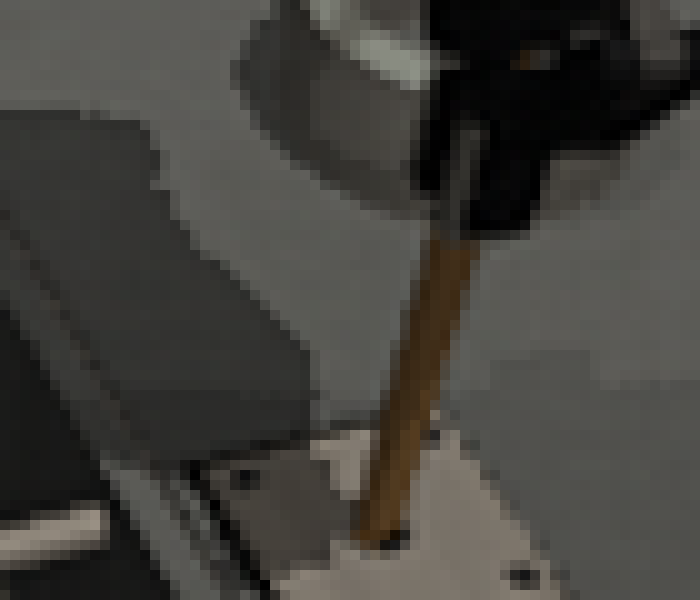

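```bash
cat > ax.py <<'E'
from h import *
def axis(p,r0,r1,u0,half=14,show=False):
    im=p["image"].astype(float); s=im[...,2]-im[...,0]
    out=[]
    for v in range(r0,r1):
        a=int(round(u0(v)))-half; row=s[v,a:a+2*half+1]; w=np.clip(row-np.median(row)-12,0,None)
        if w.sum()>60: out.append((v,(w*np.arange(a,a+len(row))).sum()/w.sum()))
    o=np.array(out); return o
def report(p,st,L=107):
    a,b=proj(p,tippt(L,st)),proj(p,tippt(45,st))
    f=lambda v:a[0]+(b[0]-a[0])*(v-a[1])/(b[1]-a[1])
    o=axis(p,int(b[1])+6,int(a[1])-1,f)
    c=np.polyfit(o[:,0],o[:,1],1); r=o[:,1]-np.polyval(c,o[:,0])
    print("rows",len(o),"rms",r.std().round(3),"du at foot",(np.polyval(c,a[1])-f(a[1])).round(2),"at top",(np.polyval(c,b[1])-f(b[1])).round(2))
    return c
E
python3 - <<'E'
from ax import *
p=get_image("side"); st=read_state()
c=report(p,st)
im=p["image"].astype(float); s=im[...,2]-im[...,0]
print(s[194:208,330:345].astype(int))
# hole for reference, jacobians
X=np.array([647.5,-132,115.])
print("J",[(proj(p,X+d)-proj(p,X)).round(3).tolist() for d in np.eye(3)], proj(p,X))
E
```

```text
rows 11 rms 0.104 du at foot 0.23 at top 0.09
[[ 7 18 20 19 18 18 17 18 31 41 48 52 23  9 15]
 [10 15 17 17 16 17 18 22 35 42 49 52 21 15 17]
 [ 9  9  8 15 18 16 19 28 35 43 51 39 19 14 17]
 [11 10 10 15 19 17 19 32 40 46 51 26 16 16 17]
 [ 9 10  9 14 16 17 18 34 41 48 49 19 13 17 17]
 [ 9 10 10  8 13 18 23 37 43 49 44 19 15 15 17]
 [11  9 10 10  7 15 30 39 46 50 38 18 16 16 16]
 [10  9  9  9  9 14 31 42 48 52 26 16 16 17 17]
 [10  9 10  8  8 12 34 44 48 49 17 14 17 16 16]
 [ 9  9  8 12  9 22 44 47 35 18  4 14 17 17 16]
 [10  9  8 15 13 15 33 30  7  0 10 16 17 17 17]
 [ 9  9  7 14 17 16 10 23 17 14 17 18 16 17 17]
 [13 12 11 15 17 17 17 17 18 17 17 18 18 17 17]
 [19 20 17 16 17 16 17 17 17 17 17 17 18 16 17]]
J [[0.356, -0.091], [-0.18, -0.279], [0.061, -0.263]] [337.50917942 202.32425453]
```

```bash
python3 - <<'E'
from h import *
from scipy.optimize import minimize
p=get_image("side"); q=get_image("top")
for n,P,box in (("side",p,(331,345,196,210)),("top",q,(300,316,133,149))):
    im=cv2.imread(f"pics/{n}0.png").astype(float).sum(2)/3
    a,b,c,d=box; g=im[c:d,a:b]
    if n=="side": print(g.astype(int))
    bg=np.median(g); 
    cov=np.clip((bg-g)/(bg*0.45),0,1); cov[cov<.12]=0
    S=8
    def ren(x,y):
        th=np.linspace(0,2*np.pi,60,endpoint=False)
        pts=np.array([proj(P,[x+7*np.cos(t),y+7*np.sin(t),115]) for t in th])
        m=np.zeros(((d-c)*S,(b-a)*S),np.float32)
        cv2.fillPoly(m,[np.round(((pts-[a,c]+.5)*S-.5)*16).astype(int)],1,shift=4)
        return cv2.resize(m,(b-a,d-c),interpolation=cv2.INTER_AREA)
    f=lambda x:((ren(*x)-cov)**2).sum()
    r=minimize(f,[647.5,-132],method="Nelder-Mead",options=dict(initial_simplex=[[647,-132],[650,-132],[647,-129]],xatol=.02))
    print(n,r.x,r.fun,ren(*r.x).sum(),cov.sum())
E
```

```text
[[119 116 116 116 118 117 117 115 115 116 115 116 115 118]
 [118 117 116 116 117 117 119 117 114 115 114 114 116 114]
 [119 118 116 116 116 117 117 118 116 114 114 114 115 115]
 [117 118 118 117 117 118 120 122 119 115 116 116 114 115]
 [115 117 119 119 119 115 111 110 115 118 116 115 114 115]
 [112 116 119 122 106  77  57  51  72 106 116 116 114 115]
 [111 113 118 120  62   2  33  35  12  60 110 118 115 114]
 [113 112 115 124  80  27   6   0   0  33 104 119 114 114]
 [113 112 112 117 115  85  54  22  29  72 112 121 117 114]
 [111 112 112 115 119 126 117  84 101 122 122 119 117 114]
 [114 114 111 111 115 119 121 124 121 119 117 118 118 116]
 [119 114 112 112 113 117 118 119 116 116 115 117 117 117]
 [120 116 113 113 112 115 117 118 117 117 116 116 117 118]
 [120 120 117 114 112 112 114 116 118 117 117 116 115 117]]
side [ 647.68626109 -133.11513946] 0.5369276142003852 19.0625 21.159642401021713
top [ 649.17914315 -130.80039427] 1.042653667407813 20.890625 19.693567251461992
```

Request:
send_rows --pt "-1 0.001 -0.001 0 0" --pt "-1 0 0 0 0" --pt "-1 0 0 0 0"

```text
clock: 10.65
eef_pos: [651.3, -131.8, 229.3]
tool_rot: [3.129, 0.028, -0.144]
force: [0.6, 0.3, -0.3]
width: 10.9
```

```bash
cat > t.py <<'E'
from h import *
for _ in range(1):
    s=read_state(); print("tip",tippt(107,s).round(2),"rot",np.round(s["tool_rot"],3),"F",np.round(s["force"],2),"T",np.round(s["torque"],2),"w",round(s["width"],2),"t",round(s["clock"],2))
E
python3 t.py
```

```text
tip [ 648.2  -132.69  122.34] rot [ 3.129  0.028 -0.144] F [ 0.59  0.27 -0.33] T [-0.06 -0.03  0.01] w 10.9 t 10.65
```

Request:
send_rows --pt "-1 0 0 0.0015 0" --pt "-1 0 0 0.0015 0" --pt "-1 0 0 0.0015 0" --pt "-1 0 0 0 0"

```text
clock: 10.98
eef_pos: [651.3, -131.7, 224.5]
tool_rot: [3.129, 0.027, -0.144]
force: [-0.3, -0.1, 0.7]
width: 10.1
```

```bash
python3 t.py
```

```text
tip [ 648.19 -132.62  117.5 ] rot [ 3.129  0.027 -0.144] F [-0.3  -0.05  0.71] T [-0.02 -0.06  0.07] w 10.09 t 10.98
```

Request:
send_rows --pt "-1 -0.0003 0 0.001 0" --pt "-1 0 0 0.001 0" --pt "-1 0 0 0.001 0"

```text
clock: 11.23
eef_pos: [651.1, -131.8, 221.6]
tool_rot: [3.129, 0.027, -0.144]
force: [0.0, -0.4, 6.4]
width: 10.5
```

```bash
python3 t.py
```

```text
tip [ 648.12 -132.68  114.67] rot [ 3.129  0.027 -0.144] F [ 0.02 -0.44  6.39] T [0.08 0.14 0.07] w 10.54 t 11.23
```

Request:
send_rows --pt "-1 0 0 0.001 0" --pt "-1 0 0 0.001 0"

```text
clock: 11.4
eef_pos: [651.7, -131.8, 221.6]
tool_rot: [3.129, 0.025, -0.144]
force: [-1.1, 1.0, 5.7]
width: 10.3
```

```bash
python3 t.py
```

```text
tip [ 648.85 -132.75  114.6 ] rot [ 3.129  0.025 -0.144] F [-1.1   0.95  5.68] T [ 0.15  0.6  -0.03] w 10.32 t 11.4
```

```bash
python3 look.py c; python3 - <<'E'
from h import *
p=get_image("side"); cv2.imwrite("pics/c2.png",cv2.resize(p["image"][185:215,320:360],None,fx=18,fy=18,interpolation=0))
E
```

```text
pos [ 651.7 -131.8  221.6] rot [ 3.1295  0.0247 -0.1443] F [-1.1  1.   5.7] w 10.3 t 11.4
tool delta mm [ -3.5   -0.18 -18.36] roll -0.0073 | in final frame [ -3.5   -0.21 -18.36]
tip [ 648.85 -132.75  114.6 ]
side proj tip [338.07 202.51] proj L=60 [341.45 189.46]
top proj tip [308.43 140.83] proj L=60 [310.24 135.14]
```

View pics/c2.png

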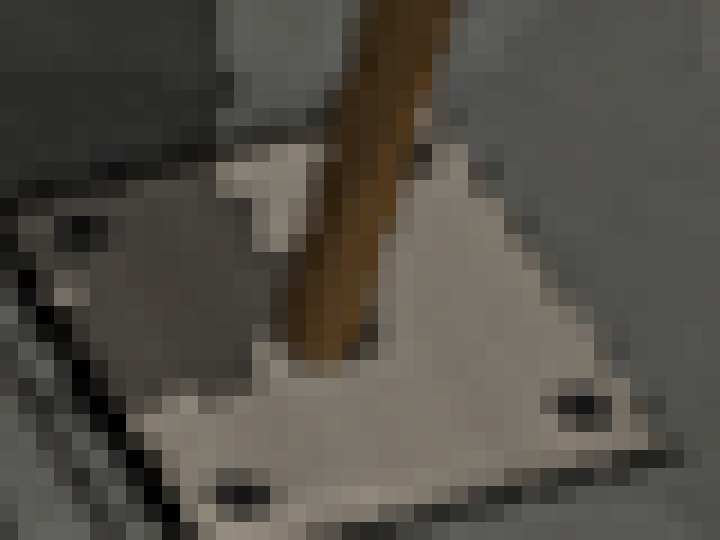

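```bash
cat > fit.py <<'E'
from h import *
from scipy.optimize import minimize
def fitfoot(p,st,show=False,zf=None):
    a,b,c,d=326,352,190,210
    im=p["image"].astype(float)[c:d,a:b]; R,B=im[...,2],im[...,0]
    ratio=(R-B)/(R+12)
    # plate ~.14 ; dowel ~.7
    cov=np.clip((ratio-.2)/.25,0,1)
    if show: print((ratio*100).astype(int))
    ax=(tippt(60,st)-tippt(107,st)); z0=tippt(107,st)[2] if zf is None else zf
    S=8
    def ren(x,y):
        th=np.linspace(0,2*np.pi,48,endpoint=False)
        P=[]
        for k in (0,1):
            for t in th: P.append(proj(p,np.array([x+6*np.cos(t),y+6*np.sin(t),z0])+k*ax*(1.)))
        h=cv2.convexHull(np.array(P,np.float32))[:,0]
        m=np.zeros(((d-c)*S,(b-a)*S),np.float32)
        cv2.fillPoly(m,[np.round(((h-[a,c]+.5)*S-.5)*16).astype(int)],1,shift=4)
        return cv2.resize(m,(b-a,d-c),interpolation=cv2.INTER_AREA)
    t0=tippt(107,st)[:2]
    f=lambda x:((ren(*x)-cov)**2).sum()
    r=minimize(f,t0,method="Nelder-Mead",options=dict(initial_simplex=[t0,t0+[2,0],t0+[0,2]],xatol=.02))
    print("cam foot",r.x.round(2),"res",round(r.fun,2),"robot foot",t0.round(2),"diff",(r.x-t0).round(2),"-> hole(647.7,-133.1) minus foot",(np.array([647.69,-133.12])-r.x).round(2))
    return r.x
if __name__=="__main__":
    p=get_image("side"); fitfoot(p,read_state(),True,115)
E
python3 fit.py
```

```text
[[ 3  3  5  3  5  1  3  3  3  3  3  3 17 47 50 49 54 37  9  1  2  3  4  5
   4  5]
 [ 3  3  3  1  3  3  4  4  2  3  2  1 29 49 49 49 55 23 11  2  3  4  4  4
   3  3]
 [ 3  1  1  5  2  2  4  4  8 11 11 15 35 53 48 51 54 17 10  7  4  4  4  4
   4  4]
 [ 3  1  2  7  5  8 13 13 14 12 12 15 29 52 50 53 50 15 10 11  7  3  3  3
   3  4]
 [ 3  8 11 11 11 13 13 12 12 12 11 18 51 51 48 54 37 10 11 13 12  2  3  3
   5  3]
 [13 12 13 12 12 13 12 13 12 12 11 20 55 50 51 56 22 11 12 12 14  7  3  4
   4  4]
 [11 11 11 11 13 12 12 10 13 11 14 29 53 50 52 56 16 10 11 12 12 11  7  4
   4  4]
 [ 9 11 12 10 12 12 13  9 13 12 14 32 52 51 56 40 14 11 12 12 13 13 12  2
   3  4]
 [12 11 11 11 12 12 12 12 11 11 20 48 51 51 58 21 11 11 12 13 13 13 13  8
   3  4]
 [12 11 12 11 11 12 11 12 10  9 30 53 49 52 56 15 10 11 12 13 12 13 13 12
   6  2]
 [12 12 12 12 11 12 12 11 11 15 39 50 50 53 44 15 11 12 12 12 12 13 13 13
  13  5]
 [12 11 13 12 12 12 12 12  8 23 49 51 50 54 34 14 11 11 12 12 12 11 12 13
  14  8]
 [12 12 12 11 12 11 12 11 10 24 50 52 51 55 29 12 13 12 12 12 12 12 13 12
  13 11]
 [13 12 12 12 12 11 11 11 10 22 56 53 55 57 25 10 10 12 13 12 12 12 12 13
  12 13]
 [12 12 11 11 11 11 12 11 11 14 34 47 46 30 10 11 11 12 12 12 11 12 12 12
  12 13]
 [12 12 12 11 11 11 12 11 13 11 11 21 24 15 11 12 12 12 12 12 12 12 11 12
  12 13]
 [12 12 10 11 13 11 11 12 12 11 11 11 11 11 12 12 12 12 11 12 12 12 12 12
  11 12]
 [11 12 12 12 12 13 12 11 12 12 11 11 11 11 11 12 12 11 12 12 12 12 11 12
  12  7]
 [ 0 13 12 12 12 13 12 12 12 12 12 13 13 12 12 13 13 12 12 12 12 12 11 13
  12 12]
 [ 0 13 12 13 12 12 12 13 12 12 13 12 12 13 12 12 12 12 13 12 12 12 11 12
  12 13]]
cam foot [ 646.5  -133.14] res 3.59 robot foot [ 648.71 -132.75] diff [-2.2 -0.4] -> hole(647.7,-133.1) minus foot [1.19 0.02]
```

Request:
send_rows --pt "-1 0 0 -0.002 0" --pt "-1 0 0 -0.001 0" --pt "-1 0 0 0 0" --pt "-1 0 0 0 0"

```text
clock: 11.93
eef_pos: [651.7, -131.9, 225.1]
tool_rot: [3.129, 0.024, -0.144]
force: [-0.5, 0.1, -0.1]
width: 10.4
```

```bash
python3 t.py; python3 -c "
from fit import *
p=get_image('side'); fitfoot(p,read_state())"
```

```text
tip [ 648.98 -132.79  118.14] rot [ 3.129  0.024 -0.144] F [-0.52  0.09 -0.15] T [-0.03 -0.01  0.06] w 10.36 t 11.93
cam foot [ 648.33 -132.61] res 5.93 robot foot [ 648.97 -132.79] diff [-0.64  0.17] -> hole(647.7,-133.1) minus foot [-0.64 -0.51]
```

Request:
send_rows --pt "-1 -0.0004 0.0003 0.001 0" --pt "-1 0 0 0.001 0" --pt "-1 0 0 0.001 0" --pt "-1 0 0 0.0007 0"

```text
clock: 12.32
eef_pos: [651.6, -132.2, 221.6]
tool_rot: [3.13, 0.023, -0.144]
force: [-0.6, 0.7, 7.1]
width: 10.5
```

```bash
python3 t.py; python3 -c "
from fit import *
p=get_image('side'); fitfoot(p,read_state())
cv2.imwrite('pics/d2.png',cv2.resize(p['image'][185:215,320:360],None,fx=18,fy=18,interpolation=0))"
```

```text
tip [ 649.01 -133.09  114.62] rot [ 3.13   0.023 -0.144] F [-0.6   0.71  7.09] T [ 0.07  0.3  -0.04] w 10.47 t 12.32
cam foot [ 648.14 -132.84] res 3.89 robot foot [ 648.96 -133.15] diff [-0.82  0.31] -> hole(647.7,-133.1) minus foot [-0.45 -0.28]
```

View pics/d2.png

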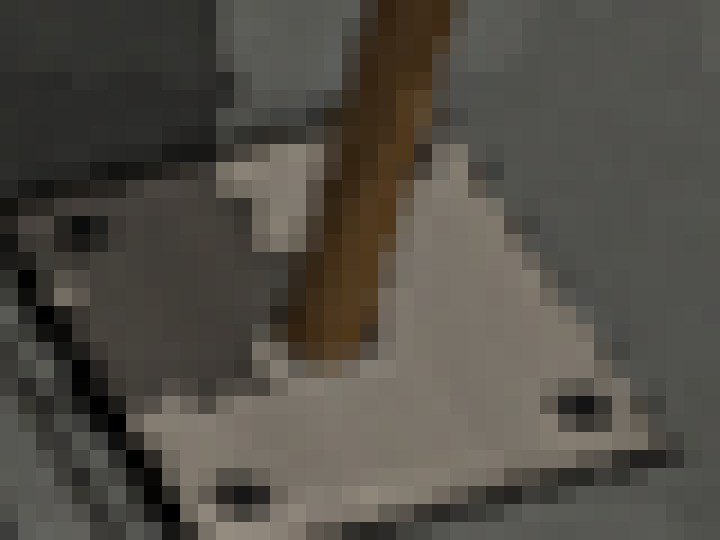

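Request:
send_rows --pt "-1 0 0 -0.0015 0" --pt "-1 0.0006 -0.0011 0 0" --pt "-1 0 0 0 0" --pt "-1 0 0 0.001 0" --pt "-1 0 0 0.001 0" --pt "-1 0 0 0.001 0"

```text
clock: 12.87
eef_pos: [652.2, -131.0, 219.4]
tool_rot: [3.13, 0.024, -0.144]
force: [0.6, 0.0, -0.2]
width: 10.6
```

```bash
python3 t.py; python3 -c "
from fit import *
p=get_image('side'); fitfoot(p,read_state())
cv2.imwrite('pics/e2.png',cv2.resize(p['image'][185:215,320:360],None,fx=18,fy=18,interpolation=0))"
```

```text
tip [ 649.51 -131.88  112.45] rot [ 3.13   0.024 -0.144] F [ 0.62  0.01 -0.17] T [ 0.01 -0.06  0.03] w 10.64 t 12.87
cam foot [ 649.41 -130.64] res 3.61 robot foot [ 649.29 -131.76] diff [0.11 1.11] -> hole(647.7,-133.1) minus foot [-1.72 -2.48]
```

View pics/e2.png

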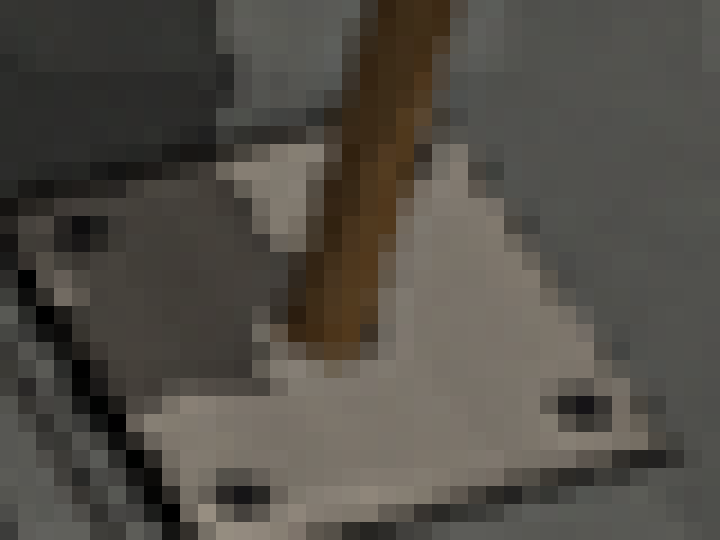

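In the hole: tip z is 112.4 with no contact force. Descending gently.

Request:
send_rows --pt "-1 0 0 0.0015 0" --pt "-1 0 0 0.0015 0" --pt "-1 0 0 0.0015 0" --pt "-1 0 0 0.0015 0"

```text
clock: 13.25
eef_pos: [652.1, -130.7, 212.4]
tool_rot: [3.13, 0.024, -0.144]
force: [1.6, 1.1, 0.3]
width: 10.3
```

```bash
python3 t.py
```

```text
tip [ 649.39 -131.55  105.46] rot [ 3.13   0.024 -0.144] F [1.63 1.09 0.31] T [ 0.04 -0.05 -0.03] w 10.3 t 13.25
```

Request:
send_rows --pt "-1 0 0 0.001 0" --pt "-1 0 0 0.001 0" --pt "-1 0 0 0.001 0"

```text
clock: 13.5
eef_pos: [652.0, -130.7, 208.8]
tool_rot: [3.13, 0.024, -0.144]
force: [0.1, 0.6, -0.5]
width: 10.7
```

```bash
python3 t.py
```

```text
tip [ 649.23 -131.56  101.88] rot [ 3.13   0.024 -0.144] F [ 0.1   0.62 -0.48] T [ 0.06 -0.11  0.03] w 10.68 t 13.5
```

Request:
send_rows --pt "-1 0 0 0.001 0" --pt "-1 0 0 0.001 0"

```text
clock: 13.67
eef_pos: [651.9, -130.7, 206.6]
tool_rot: [3.13, 0.024, -0.144]
force: [-0.5, 0.8, 0.1]
width: 10.5
```

Request:
send_rows --pt "-1 0 0 0.001 0" --pt "-1 0 0 0.001 0"

```text
clock: 13.83
eef_pos: [651.9, -130.8, 204.5]
tool_rot: [3.13, 0.024, -0.144]
force: [-0.1, -0.2, -0.3]
width: 10.3
```

Request:
send_rows --pt "-1 0 0 0.001 0" --pt "-1 0 0 0.001 0"

```text
clock: 14.0
eef_pos: [651.8, -130.8, 202.3]
tool_rot: [3.13, 0.024, -0.144]
force: [-0.2, 0.2, -0.7]
width: 10.6
```

Tip is now about z = 95. Continuing.

Request:
send_rows --pt "-1 0 0 0.001 0" --pt "-1 0 0 0.001 0"

```text
clock: 14.17
eef_pos: [651.8, -130.8, 200.0]
tool_rot: [3.13, 0.024, -0.144]
force: [0.3, 0.1, 0.6]
width: 10.4
```

Request:
send_rows --pt "-1 0 0 0.001 0" --pt "-1 0 0 0.001 0"

```text
clock: 14.33
eef_pos: [651.7, -130.8, 197.9]
tool_rot: [3.13, 0.024, -0.144]
force: [0.1, 1.2, -0.4]
width: 10.5
```

Request:
send_rows --pt "-1 0 0 0.001 0" --pt "-1 0 0 0.001 0"

```text
clock: 14.5
eef_pos: [652.0, -130.9, 196.4]
tool_rot: [3.13, 0.023, -0.144]
force: [0.2, -0.3, 8.3]
width: 10.4
```

Request:
send_rows --pt "-1 0 0 0.0013 0"

```text
clock: 14.58
eef_pos: [652.4, -130.9, 196.2]
tool_rot: [3.13, 0.022, -0.144]
force: [-0.5, 1.1, 8.5]
width: 10.6
```

Request:
send_rows --pt "-1 0 0 0.0015 0"

```text
clock: 14.67
eef_pos: [652.7, -131.0, 196.2]
tool_rot: [3.13, 0.021, -0.144]
force: [-1.5, 0.3, 8.8]
width: 10.2
```

Request:
send_rows --pt "-1 0 0 0.0015 0"

```text
clock: 14.75
eef_pos: [652.6, -131.0, 196.2]
tool_rot: [3.131, 0.02, -0.144]
force: [-3.0, 1.0, 9.9]
width: 10.6
```

Request:
send_rows --pt "-1 -0.0004 0 0.002 0"

```text
clock: 14.83
eef_pos: [652.4, -131.0, 195.9]
tool_rot: [3.131, 0.019, -0.144]
force: [-1.5, 0.1, 10.0]
width: 10.4
```

Request:
send_rows --pt "-1 -0.0004 0 0.0022 0"

```text
clock: 14.92
eef_pos: [652.2, -130.9, 195.5]
tool_rot: [3.131, 0.018, -0.144]
force: [-2.9, 0.4, 10.0]
width: 10.4
```

```bash
python3 t.py; python3 -c "
from fit import *
p=get_image('side'); 
cv2.imwrite('pics/f2.png',cv2.resize(p['image'][120:260,250:400],None,fx=4,fy=4,interpolation=2))"
```

```text
tip [ 650.15 -131.79   88.53] rot [ 3.131  0.018 -0.144] F [-2.91  0.37 10.01] T [0.26 0.7  0.01] w 10.37 t 14.92
```

View pics/f2.png

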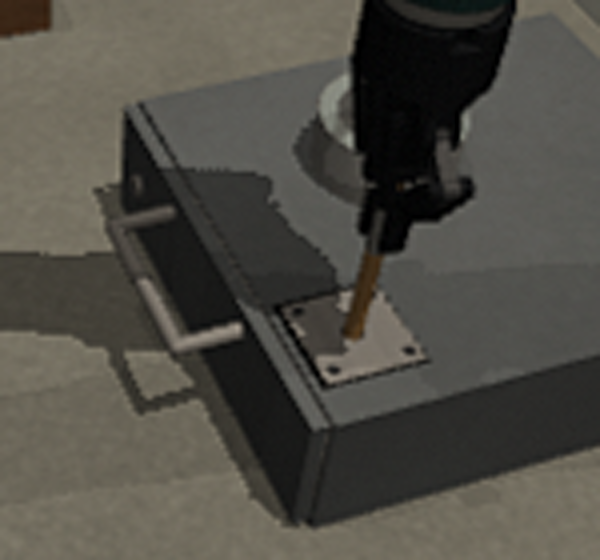

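Request:
send_rows --pt "-1 -0.0006 0 0.0025 0"

```text
clock: 15.05
eef_pos: [652.0, -130.9, 195.1]
tool_rot: [3.131, 0.016, -0.144]
force: [-1.7, 1.2, 10.9]
width: 10.4
```

Request:
send_rows --pt "-1 -0.0006 0 0.0025 0"

```text
clock: 15.13
eef_pos: [651.9, -130.9, 194.7]
tool_rot: [3.131, 0.014, -0.144]
force: [-3.1, 1.4, 10.6]
width: 10.6
```

Request:
send_rows --pt "-1 -0.0006 0 0.0025 0"

```text
clock: 15.22
eef_pos: [651.8, -130.9, 194.4]
tool_rot: [3.132, 0.012, -0.144]
force: [-3.2, 0.5, 11.5]
width: 10.4
```

Request:
send_rows --pt "-1 -0.0006 0 0.0027 0" --pt "-1 -0.0006 0 0.0027 0"

```text
clock: 15.38
eef_pos: [651.5, -130.9, 193.6]
tool_rot: [3.132, 0.008, -0.144]
force: [-2.2, 2.0, 12.1]
width: 10.3
```

Request:
send_rows --pt "-1 -0.0006 0 0.0028 0" --pt "-1 -0.0006 0 0.0028 0"

```text
clock: 15.55
eef_pos: [651.2, -130.9, 192.8]
tool_rot: [3.133, 0.004, -0.144]
force: [-3.6, 1.0, 12.1]
width: 10.6
```

Request:
send_rows --pt "-1 -0.0006 0 0.0028 0"

```text
clock: 15.63
eef_pos: [650.7, -130.9, 191.9]
tool_rot: [3.133, 0.003, -0.145]
force: [-2.6, 0.5, 7.2]
width: 10.4
```

```bash
python3 t.py; python3 -c "
from fit import *
p=get_image('side'); 
cv2.imwrite('pics/i2.png',cv2.resize(p['image'][120:260,250:400],None,fx=4,fy=4,interpolation=2))"
```

```text
tip [ 650.25 -131.84   84.88] rot [ 3.133e+00  3.000e-03 -1.450e-01] F [-2.57  0.51  7.19] T [ 0.23  0.65 -0.  ] w 10.36 t 15.63
```

View pics/i2.png

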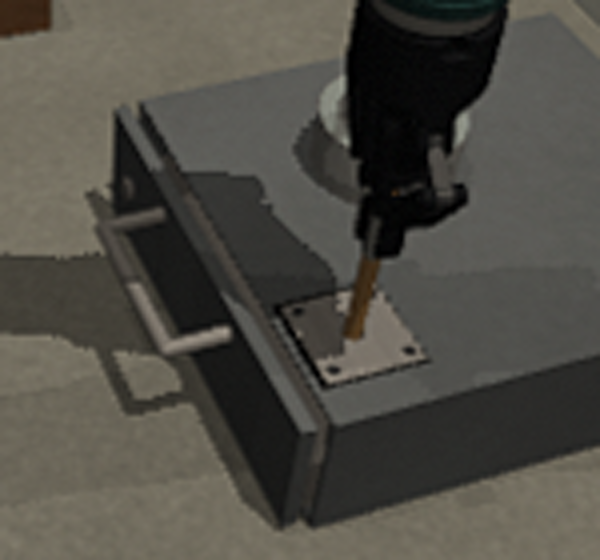

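The drawer is springing ajar. I'll pause briefly, then lift the dowel straight out.

Request:
send_rows --pt "-1 0 0 0.0005 0" --pt "-1 0 0 0 0" --pt "-1 0 0 -0.002 0" --pt "-1 0 0 -0.004 0" --pt "-1 0 0 -0.006 0" --pt "-1 0 0 -0.008 0" --pt "-1 0 0 -0.008 0" --pt "-1 0 0 -0.008 0" --pt "-1 0 0 -0.008 0" --pt "-1 0 0 0 0"

```text
clock: 16.52
eef_pos: [651.0, -130.8, 242.5]
tool_rot: [3.133, 0.001, -0.145]
force: [0.4, -1.0, -0.2]
width: 10.7
```

```bash
python3 t.py; python3 -c "
from fit import *
p=get_image('side'); 
cv2.imwrite('pics/j2.png',cv2.resize(p['image'][120:260,250:400],None,fx=4,fy=4,interpolation=2))"
```

```text
tip [ 650.75 -131.77  135.51] rot [ 3.133e+00  1.000e-03 -1.450e-01] F [ 0.37 -1.02 -0.21] T [-0.03 -0.01 -0.01] w 10.69 t 16.52
```

View pics/j2.png

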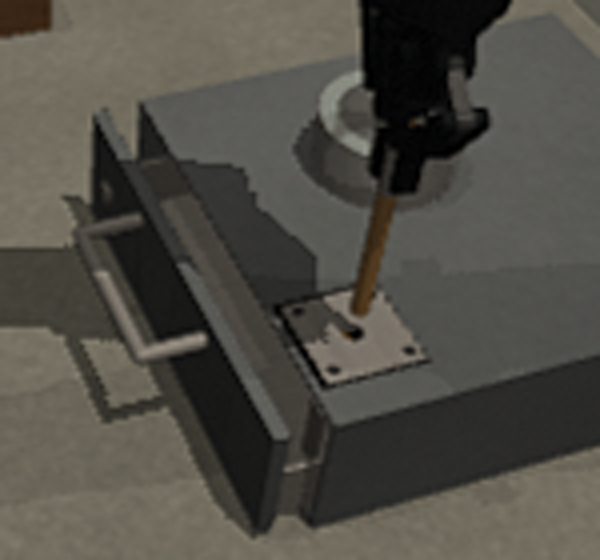

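```bash
python3 - <<'E'
from h import *
p=get_image("side"); 
cv2.imwrite("pics/k.png",cv2.resize(p["image"][285:345,235:330],None,fx=8,fy=8,interpolation=0))
print(atz(p,260.2,319.7,45))
to(376.5,-330.5,258,-.137)
print((tippt(107)-tippt(0)).round(1))
E
```

```text
[ 376.55117177 -330.99138813   45.        ]
pos [ 650.1 -130.7  240.9] rot [ 3.1327  0.0035 -0.1448] F [-0.7  0.1 -0.5] w 10.3 t 16.62
tool delta mm [-242.01  237.36  -14.18] roll -0.0078 | in final frame [-243.85  235.47  -14.19]
[  -0.5   -0.9 -107. ]
```

View pics/k.png

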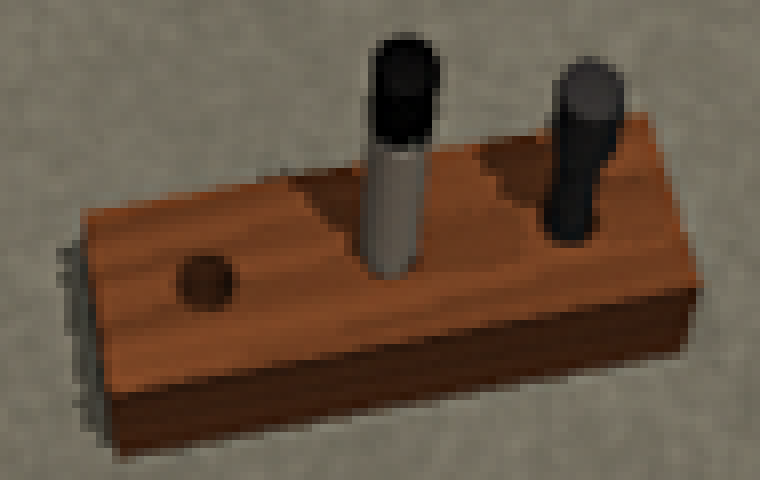

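Request:
send_rows --pt "-1 0 0 -0.01 0" --pt "-1 -0.01 0 -0.008 0" --pt "-1 -0.02 0.01 0 0" --pt "-1 -0.022 0.018 0 0" --pt "-1 -0.022 0.018 0 0" --pt "-1 -0.022 0.018 0 0" --pt "-1 -0.022 0.018 0 0" --pt "-1 -0.022 0.018 0 0" --pt "-1 -0.02 0.018 0 0" --pt "-1 -0.015 0.015 0 0" --pt "-1 -0.01 0.01 0 0" --pt "-1 0 0 0 0"

```text
clock: 17.62
eef_pos: [430.1, -245.6, 265.1]
tool_rot: [3.135, 0.007, -0.141]
force: [-0.5, -1.2, -0.6]
width: 10.2
```

```bash
python3 - <<'E'
from h import *
to(376.5,-330.5,258,-.137)
E
```

```text
pos [ 430.1 -245.6  265.1] rot [ 3.1353  0.0067 -0.1412] F [-0.5 -1.2 -0.6] w 10.2 t 17.62
tool delta mm [-41.06  91.54   7.96] roll -0.0042 | in final frame [-41.45  91.36   7.96]
```

Request:
send_rows --pt "-1 -0.01 0.004 0 0" --pt "-1 -0.012 0.01 0 0" --pt "-1 -0.01 0.015 0 0" --pt "-1 -0.005 0.018 0 0" --pt "-1 -0.002 0.018 0 0" --pt "-1 0 0.012 0 0" --pt "-1 0 0.006 0 0" --pt "-1 0 0 0 0" --pt "-1 0 0 0 0"

```text
clock: 18.37
eef_pos: [378.1, -318.6, 267.9]
tool_rot: [3.139, 0.004, -0.131]
force: [-0.2, -0.0, -0.3]
width: 10.1
```

```bash
python3 - <<'E'
from h import *
t=tippt(107); print("tip",t.round(1)); 
to(*(np.array(read_state()["eef_pos"])+[376.6-t[0],-330.9-t[1],0]),-.137)
E
```

```text
tip [ 377.6 -318.8  160.9]
pos [ 378.1 -318.6  267.9] rot [ 3.1392  0.0044 -0.1312] F [-0.2 -0.  -0.3] w 10.1 t 18.37
tool delta mm [ 0.62 12.13  0.03] roll 0.0058 | in final frame [ 0.69 12.13  0.03]
```

Now shift sideways and descend to about 12 mm above the block.

Request:
send_rows --pt "-1 0 0.005 0.005 0" --pt "-1 0 0.005 0.012 0" --pt "-1 0 0.002 0.014 0" --pt "-1 0 0 0.014 0" --pt "-1 0 0 0.014 0" --pt "-1 0 0 0.014 0" --pt "-1 0 0 0.01 0" --pt "-1 0 0 0.005 0" --pt "-1 0 0 0 0" --pt "-1 0 0 0 0"

```text
clock: 19.2
eef_pos: [380.7, -323.5, 174.2]
tool_rot: [-3.14, 0.003, -0.116]
force: [-0.1, 0.4, 0.4]
width: 10.3
```

```bash
cat > r.py <<'E'
from h import *
import sys
p=get_image("side")
cv2.imwrite(f"pics/{sys.argv[1]}.png",cv2.resize(p["image"][270:345,235:330],None,fx=8,fy=8,interpolation=0))
t=tippt(107); print("tip",t.round(1),proj(p,t)); 
to(*(np.array(read_state()["eef_pos"])+[376.6-t[0],-330.9-t[1],0]),-.137)
E
python3 r.py l
```

```text
tip [ 380.5 -323.3   67.3] [260.81897646 311.21177013]
pos [ 380.8 -323.5  174.3] rot [-3.1398e+00  2.9000e-03 -1.1600e-01] F [-0.9  0.5  0.9] w 10.6 t 19.25
tool delta mm [-3.01  7.99 -0.01] roll 0.021 | in final frame [-2.84  8.06 -0.01]
```

View pics/l.png

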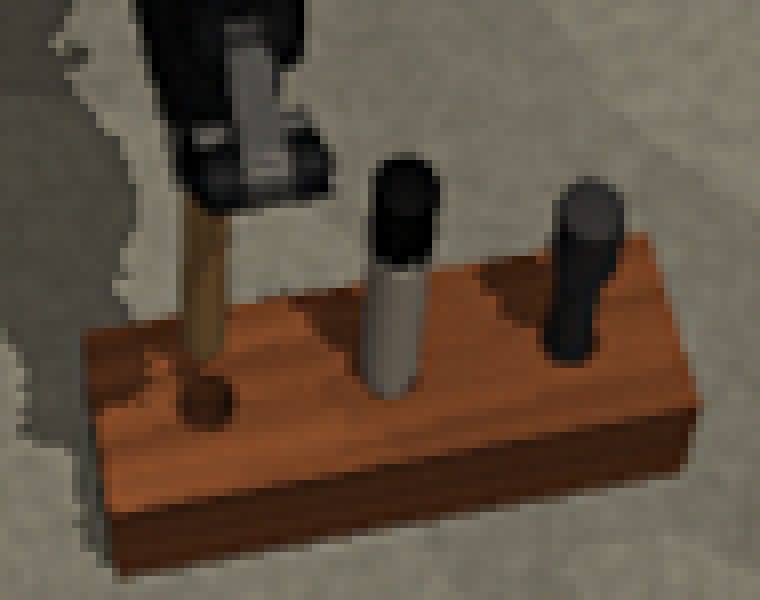

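Request:
send_rows --pt "-1 -0.001 0.003 0.002 0.007" --pt "-1 -0.001 0.003 0.004 0.007" --pt "-1 -0.0005 0.0015 0.004 0.006" --pt "-1 0 0 0.002 0" --pt "-1 0 0 0 0" --pt "-1 0 0 0 0"

```text
clock: 19.75
eef_pos: [378.3, -332.7, 163.3]
tool_rot: [3.141, -0.001, -0.138]
force: [0.7, 0.2, 0.3]
width: 10.2
```

```bash
python3 r.py m
```

```text
tip [ 378.4 -332.8   56.3] [261.27776947 317.94708643]
pos [ 378.3 -332.7  163.3] rot [ 3.1407e+00 -1.3000e-03 -1.3820e-01] F [ 0.5  0.2 -0.6] w 10.2 t 19.8
tool delta mm [-2.06 -1.62 -0.  ] roll -0.0012 | in final frame [-2.06 -1.62 -0.  ]
```

View pics/m.png

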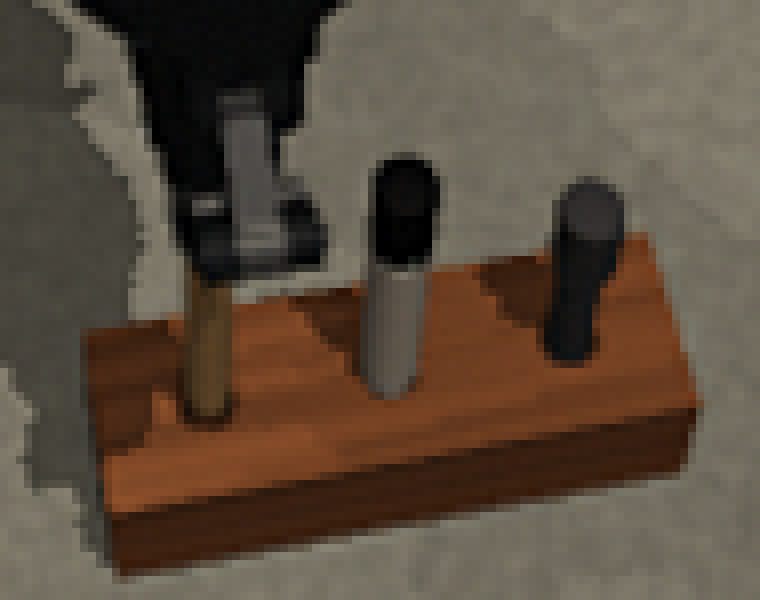

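Request:
send_rows --pt "-1 -0.0005 -0.0017 0.002 0" --pt "-1 0 0 0.003 0" --pt "-1 0 0 0.002 0" --pt "-1 0 0 0 0"

```text
clock: 20.13
eef_pos: [378.3, -330.6, 156.0]
tool_rot: [3.141, -0.002, -0.138]
force: [0.2, -1.0, 0.3]
width: 10.6
```

```bash
python3 r.py n
```

```text
tip [ 378.5 -330.8   49.1] [261.04098947 318.51841836]
pos [ 378.3 -330.7  156.1] rot [ 3.1406e+00 -2.0000e-03 -1.3790e-01] F [-0.   0.  -0.2] w 10.6 t 20.18
tool delta mm [-1.89  0.37 -0.  ] roll -0.0009 | in final frame [-1.89  0.37 -0.  ]
```

View pics/n.png

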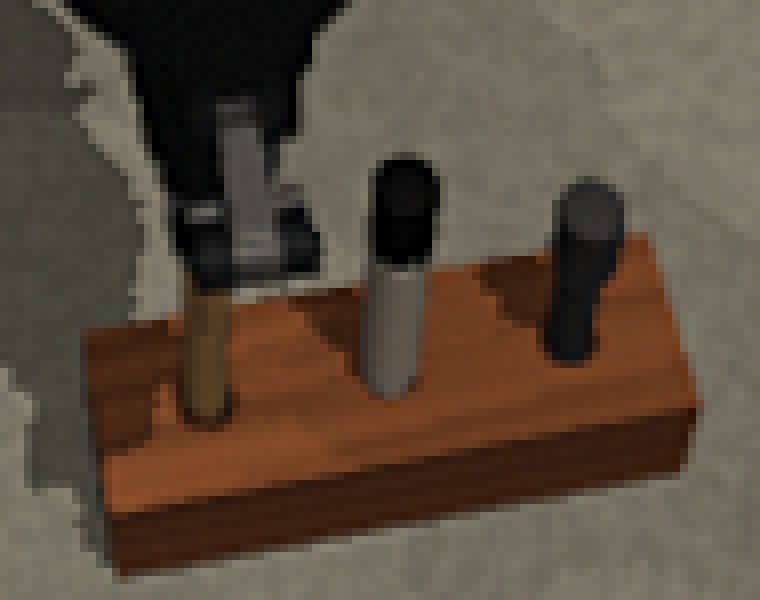

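Request:
send_rows --pt "-1 -0.0003 -0.0006 0.0015 0" --pt "-1 0 0 0.002 0" --pt "-1 0 0 0.002 0" --pt "-1 0 0 0.002 0"

```text
clock: 20.52
eef_pos: [378.5, -330.2, 148.3]
tool_rot: [3.14, -0.003, -0.138]
force: [-0.4, 0.1, -1.0]
width: 10.3
```

```bash
python3 r.py o
```

```text
tip [ 378.5 -330.1   40.9] [260.95951051 319.84536626]
pos [ 378.3 -330.   147.9] rot [ 3.1404e+00 -2.3000e-03 -1.3760e-01] F [ 1.1  0.  -1.8] w 10.2 t 20.57
tool delta mm [-1.8   1.03 -0.  ] roll -0.0006 | in final frame [-1.8   1.03 -0.  ]
```

View pics/o.png

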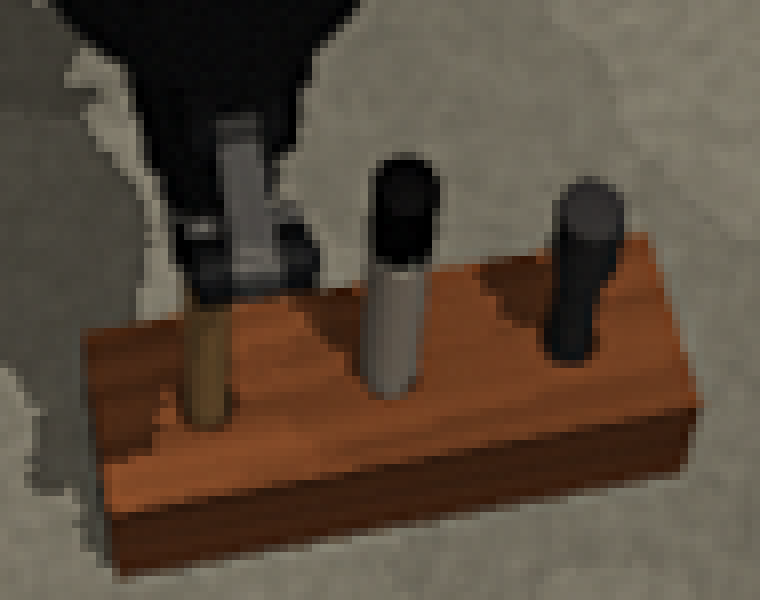

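The tip is below the block top with no force, so it's in the hole. Lowering it.

Request:
send_rows --pt "-1 0 0 0.002 0" --pt "-1 0 0 0.003 0" --pt "-1 0 0 0.003 0" --pt "-1 0 0 0.003 0"

```text
clock: 20.9
eef_pos: [378.6, -330.3, 136.2]
tool_rot: [3.14, -0.003, -0.138]
force: [-0.5, 1.2, -0.3]
width: 10.3
```

Request:
send_rows --pt "-1 0 0 0.003 0" --pt "-1 0 0 0.003 0" --pt "-1 0 0 0.002 0"

```text
clock: 21.15
eef_pos: [378.4, -330.2, 126.9]
tool_rot: [3.14, -0.002, -0.138]
force: [0.2, -0.1, -0.6]
width: 10.8
```

```bash
python3 t.py
```

```text
tip [ 378.61 -330.33   19.95] rot [ 3.14e+00 -2.00e-03 -1.38e-01] F [ 0.15 -0.14 -0.56] T [ 0.03  0.02 -0.01] w 10.81 t 21.15
```

Request:
send_rows --pt "-1 0 0 0.002 0" --pt "-1 0 0 0.002 0" --pt "-1 0 0 0.0015 0"

```text
clock: 21.4
eef_pos: [378.3, -330.1, 120.5]
tool_rot: [3.141, -0.002, -0.138]
force: [0.2, 0.4, 0.3]
width: 10.2
```

Request:
send_rows --pt "-1 0 0 0.0015 0" --pt "-1 0 0 0.001 0"

```text
clock: 21.57
eef_pos: [378.3, -330.1, 117.7]
tool_rot: [3.141, -0.002, -0.138]
force: [0.6, 0.1, -0.3]
width: 10.8
```

Request:
send_rows --pt "-1 0 0 0.001 0" --pt "-1 0 0 0.001 0"

```text
clock: 21.73
eef_pos: [378.3, -330.2, 115.5]
tool_rot: [3.14, -0.002, -0.138]
force: [0.3, -0.7, 0.5]
width: 10.7
```

Request:
send_rows --pt "-1 0 0 0.0008 0" --pt "-1 0 0 0 0" --pt "0 0 0 0 0" --pt "0 0 0 0 0" --pt "1 0 0 0 0" --pt "1 0 0 0 0" --pt "1 0 0 0 0" --pt "1 0 0 0 0" --pt "1 0 0 0 0"

```text
clock: 22.48
eef_pos: [378.8, -330.5, 115.2]
tool_rot: [3.14, -0.003, -0.138]
force: [-0.2, 0.6, 0.2]
width: 85.1
```

```bash
python3 r.py q
```

```text
tip [ 379.1 -330.7    8.2] [261.34049127 326.3020703 ]
pos [ 378.8 -330.5  115.2] rot [ 3.1399 -0.0033 -0.1378] F [-0.6  0.8 -0.2] w 85.4 t 22.53
tool delta mm [-2.46  0.53 -0.01] roll -0.0008 | in final frame [-2.46  0.53 -0.01]
```

View pics/q.png

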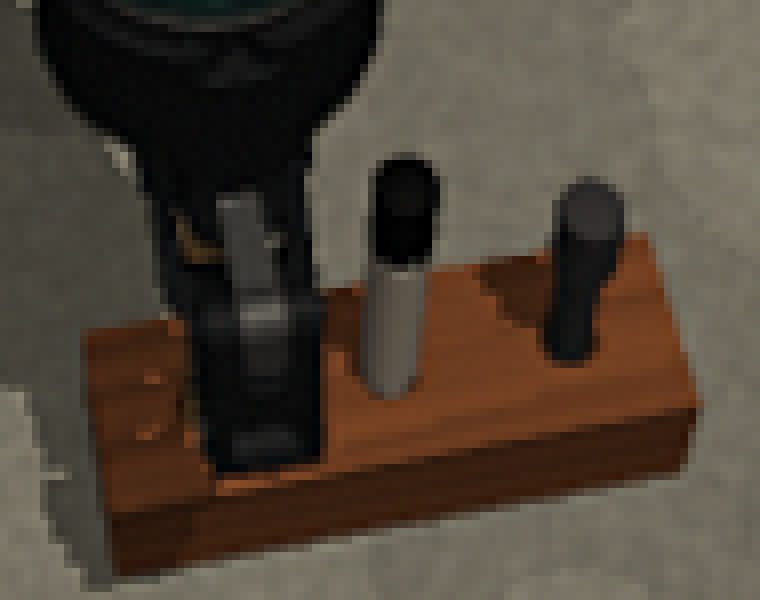

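Released. I'll rise straight up, well clear of the dowel.

Request:
send_rows --pt "1 0 0 -0.006 0" --pt "1 0 0 -0.012 0" --pt "1 0 0 -0.015 0" --pt "1 0 0 -0.015 0" --pt "1 0 0 -0.015 0" --pt "1 0 0 -0.015 0" --pt "1 0 0 -0.015 0" --pt "1 0 0 -0.01 0" --pt "1 0 0 0 0"

```text
clock: 23.28
eef_pos: [377.5, -329.8, 225.2]
tool_rot: [3.141, -0.002, -0.138]
force: [1.2, 0.3, 0.2]
width: 85.7
```

```bash
python3 r.py s; python3 - <<'E'
from h import *
for n in ("side","top"):
    p=get_image(n)
    X,u,v=cloud(p)
    # handle bar: z ~ 90-97, x 480..560, y -100..50
    m=(X[:,2]>84)&(X[:,2]<100)&(X[:,0]>470)&(X[:,0]<560)&(X[:,1]>-110)&(X[:,1]<60)
    print(n,m.sum()); 
    if m.sum()>5:
        Y=X[m]; print("y range",np.percentile(Y[:,1],[2,98]),"x",np.percentile(Y[:,0],[5,25,50,75,95]),"z",np.median(Y[:,2]))
        for y0 in range(-80,40,15):
            k=abs(Y[:,1]-y0)<5
            if k.sum()>2: print(y0,Y[k][:,0].min().round(1),np.median(Y[k][:,0]).round(1),Y[k][:,0].max().round(1))
    m=(abs(X[:,2]-110)<4)&(X[:,0]>520)&(X[:,0]<600)&(X[:,1]>-190)&(X[:,1]<130)
    print("panel x",np.percentile(X[m][:,0],[1,10,50]),"y",np.percentile(X[m][:,1],[1,99]))
    if n=="top": cv2.imwrite("pics/s_top.png",cv2.resize(p["image"][100:260,190:420],None,fx=3.4,fy=3.4,interpolation=2))
E
```

```text
tip [ 377.3 -329.6  117.4] [260.18852221 303.4704245 ]
pos [ 377.2 -329.6  224.4] rot [ 3.1413e+00 -9.0000e-04 -1.3850e-01] F [ 0.6 -0.   1.4] w 85.2 t 23.33
tool delta mm [-0.55  1.38 -0.  ] roll -0.0015 | in final frame [-0.55  1.38 -0.  ]
side 58
y range [-95.63014302 -85.35039792] x [526.87684173 534.49918264 541.69546753 551.09860425 558.14261439] z 92.05852819035377
panel x [565.71119536 566.94741745 571.68508312] y [-188.21049421   13.60653564]
top 317
y range [-92.90371736  37.5507921 ] x [518.0276862  521.27020785 525.77638817 535.26952559 555.2148913 ] z 94.1273124001508
-80 518.4 535.1 560.0
-65 517.6 522.2 526.7
-50 517.8 523.1 529.6
-35 517.7 523.0 529.4
-20 517.1 522.6 529.1
-5 517.5 522.5 528.4
10 518.0 522.0 528.6
25 518.3 532.2 558.9
panel x [567.8775062  569.22930678 574.08837662] y [-186.15931702  127.30741341]
```

View pics/s.png

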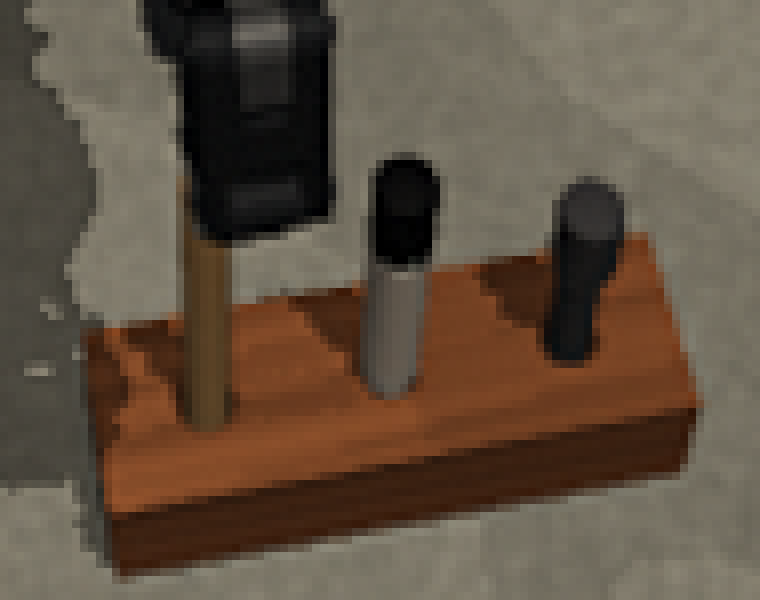

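View pics/s_top.png

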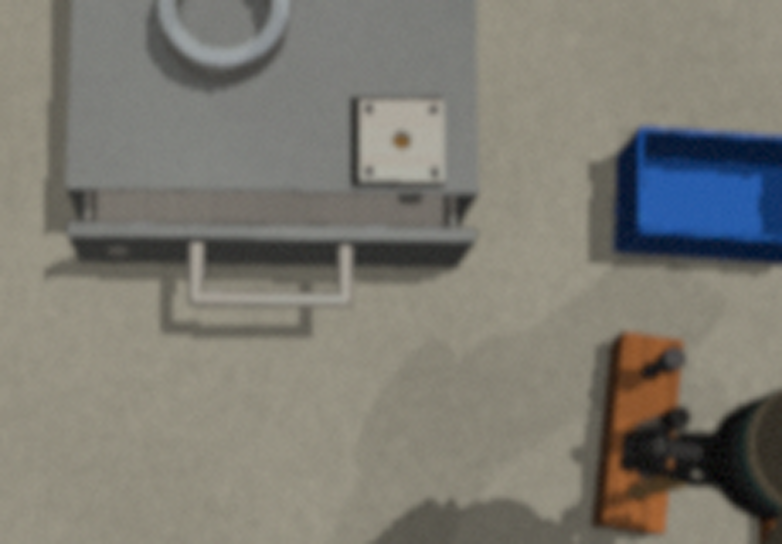

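```bash
python3 - <<'E'
from h import *
print(np.round(read_state()["qpos"],3)); to(521.5,-28,225,-1.571)
E
```

```text
[ 0.525  0.434  0.192  1.94  -0.115  0.78  -0.927]
pos [ 376.4 -328.7  222.7] rot [-3.1401e+00  2.2000e-03 -1.3830e-01] F [0.6 0.7 0.1] w 85.4 t 23.43
tool delta mm [ 102.24 -317.87   -2.07] roll 1.4327 | in final frame [-300.77 -145.04   -1.45]
```

Request:
send_rows --pt "1 0 0 -0.003 -0.12" --pt "1 0 0 0 -0.122" --pt "1 0 0 0 -0.122" --pt "1 0 0 0 -0.122" --pt "1 0 0 0 -0.122" --pt "1 0 0 0 -0.122" --pt "1 0 0 0 -0.122" --pt "1 0 0 0 -0.122" --pt "1 0 0 0 -0.122" --pt "1 0 0 0 -0.122" --pt "1 0 0 0 -0.122" --pt "1 0 0 0 -0.122"

```text
clock: 24.43
eef_pos: [369.6, -322.4, 212.9]
tool_rot: [-3.116, -0.014, 1.36]
force: [0.4, -0.4, 0.2]
width: 85.6
```

```bash
python3 - <<'E'
from h import *
print(np.round(read_state()["qpos"],3)); to(521.5,-28,225,1.571)
E
```

```text
[ 0.818  0.448 -0.221  1.944  0.13   0.792  0.314]
pos [ 369.6 -322.4  212.9] rot [-3.1163 -0.014   1.3604] F [ 0.4 -0.4  0.2] w 85.6 t 24.43
tool delta mm [319.76  86.82  -9.79] roll -0.2106 | in final frame [294.51 151.67 -11.78]
```

Request:
send_rows --pt "1 0.01 0 -0.006 -0.1" --pt "1 0.02 0.005 -0.006 -0.1" --pt "1 0.026 0.013 0 0" --pt "1 0.026 0.013 0 0" --pt "1 0.026 0.013 0 0" --pt "1 0.026 0.013 0 0" --pt "1 0.026 0.013 0 0" --pt "-0.15 0.026 0.013 0 0" --pt "-0.15 0.026 0.013 0 0" --pt "-0.15 0.02 0.01 0 0" --pt "-0.15 0.01 0.005 0 0" --pt "-0.15 0 0 0 0"

```text
clock: 25.43
eef_pos: [481.1, -69.4, 214.7]
tool_rot: [-3.098, -0.034, 1.569]
force: [-0.1, 0.1, -0.1]
width: 36.4
```

```bash
python3 - <<'E'
from h import *
print(np.round(read_state()["qpos"],3)); to(521.5,-28,225,1.571)
E
```

```text
[ 0.335  0.458 -0.324  1.934  0.149  0.821 -0.067]
pos [481.1 -69.4 214.7] rot [-3.0981 -0.0337  1.5686] F [-0.1  0.1 -0.1] w 36.4 t 25.43
tool delta mm [ 41.8   39.84 -10.68] roll -0.0024 | in final frame [ 41.7   39.94 -10.69]
```

Request:
send_rows --pt "-0.15 0.01 0.009 0 0" --pt "-0.15 0.014 0.013 0 0" --pt "-0.15 0.01 0.01 0 0" --pt "-0.15 0.003 0.003 0 0" --pt "-0.15 0 0 0 0" --pt "-0.15 0 0 0 0"

```text
clock: 25.93
eef_pos: [512.8, -34.9, 209.6]
tool_rot: [-3.086, -0.033, 1.566]
force: [-0.4, -0.8, -0.1]
width: 36.6
```

```bash
python3 - <<'E'
from h import *
to(521.5,-28,215,1.571)
print("tool z",(tippt(1000)-tippt(0)).round(0),"pt at z=71",tippt((read_state()["eef_pos"][2]-71)))
E
```

```text
pos [512.8 -34.9 209.6] rot [-3.0863 -0.0325  1.5658] F [-0.4 -0.8 -0.1] w 36.6 t 25.93
tool delta mm [ 7.11  8.41 -5.67] roll -0.0052 | in final frame [ 7.06  8.45 -5.67]
tool z [ -55.   33. -998.] pt at z=71 [505.11477687 -30.35549811  71.28497837]
```

Request:
send_rows --pt "-0.15 0.001 0.006 0.005 0" --pt "-0.15 0.001 0.006 0.012 0" --pt "-0.15 0 0.002 0.014 0" --pt "-0.15 0 0 0.014 0" --pt "-0.15 0 0 0.014 0" --pt "-0.15 0 0 0.008 0" --pt "-0.15 0 0 0 0" --pt "-0.15 0 0 0 0"

```text
clock: 26.6
eef_pos: [522.5, -36.7, 134.4]
tool_rot: [-3.083, -0.029, 1.558]
force: [-0.3, 0.6, -0.0]
width: 36.0
```

```bash
cat > hh.py <<'E'
from h import *
s=read_state(); to(521.5,-28,71,1.571)
k=(s["eef_pos"][2]-71); print("tool z",(tippt(1000)-tippt(0)).round(0),"grasp pt at its z=90:",tippt(k-19))
E
python3 hh.py; python3 - <<'E'
from h import *
p=get_image("side"); cv2.imwrite("pics/v.png",cv2.resize(p["image"][100:260,210:400],None,fx=4,fy=3.75,interpolation=2))
E
```

```text
pos [522.5 -36.7 134.4] rot [-3.0834 -0.0294  1.5579] F [-0.3  0.6 -0. ] w 36.0 t 26.6
tool delta mm [ 6.8   2.56 63.63] roll -0.0131 | in final frame [ 6.82  2.68 63.62]
tool z [ -58.   30. -998.] grasp pt at its z=90: [519.96119605 -35.34748955  90.09424341]
```

View pics/v.png

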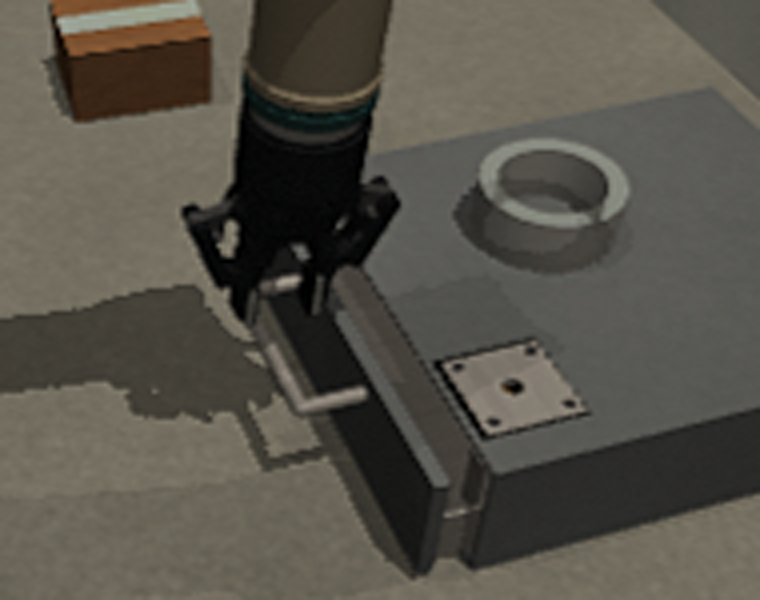

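Request:
send_rows --pt "-0.15 0.002 0.0015 0.006 0" --pt "-0.15 0.001 0 0.01 0" --pt "-0.15 0 0 0.01 0" --pt "-0.15 0 0 0.01 0"

```text
clock: 26.98
eef_pos: [525.5, -32.6, 99.3]
tool_rot: [-3.092, -0.029, 1.557]
force: [-0.4, 0.1, 0.1]
width: 36.2
```

```bash
python3 hh.py
```

```text
pos [525.5 -32.6  99.3] rot [-3.0921 -0.0291  1.5572] F [-0.4  0.1  0.1] w 36.2 t 26.98
tool delta mm [ 3.71 -2.66 28.61] roll -0.0138 | in final frame [ 3.77 -2.59 28.61]
tool z [ -49.   30. -998.] grasp pt at its z=90: [525.0469197  -32.31755828  90.01533005]
```

Request:
send_rows --pt "-0.15 0 -0.003 0.004 0" --pt "-0.15 0 0 0.008 0" --pt "-0.15 0 0 0.008 0" --pt "-0.15 0 0 0.003 0" --pt "-0.15 0 0 0 0"

```text
clock: 27.4
eef_pos: [518.6, -31.5, 71.1]
tool_rot: [-3.087, -0.029, 1.558]
force: [-0.3, 0.2, -0.1]
width: 36.4
```

```bash
python3 hh.py;  python3 - <<'E'
from h import *
p=get_image("side"); cv2.imwrite("pics/w.png",cv2.resize(p["image"][130:230,220:350],None,fx=6,fy=6,interpolation=2))
E
```

```text
pos [518.6 -31.5  71.1] rot [-3.087  -0.0291  1.558 ] F [-0.3  0.2 -0.1] w 36.4 t 27.4
tool delta mm [3.49 2.86 0.06] roll -0.013 | in final frame [3.45 2.9  0.06]
tool z [ -54.   30. -998.] grasp pt at its z=90: [519.62954764 -32.01868703  89.96383131]
```

View pics/w.png

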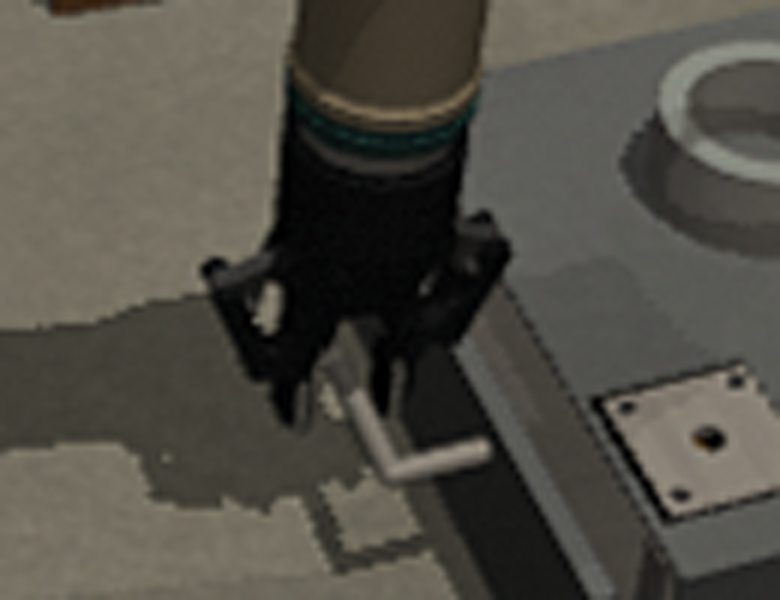

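Request:
send_rows --pt "-0.15 0 0.0015 0 0" --pt "-1 0 0 0 0" --pt "-1 0 0 0 0" --pt "-1 0 0 0 0" --pt "-1 0 0 0 0"

```text
clock: 27.87
eef_pos: [521.4, -31.5, 72.0]
tool_rot: [-3.089, -0.029, 1.559]
force: [0.6, 0.6, -3.3]
width: 9.8
```

```bash
python3 hh.py
```

```text
pos [521.4 -31.5  72. ] rot [-3.0894 -0.0291  1.5587] F [ 0.6  0.6 -3.3] w 9.8 t 27.87
tool delta mm [3.47 0.11 1.11] roll -0.0123 | in final frame [3.47 0.15 1.1 ]
tool z [ -52.   30. -998.] grasp pt at its z=90: [522.34250802 -32.03460009  89.96783986]
```

Request:
send_rows --pt "-1 0 -0.003 0 0" --pt "-1 0 -0.005 0 0" --pt "-1 0 -0.006 0 0" --pt "-1 0 -0.006 0 0" --pt "-1 0 -0.006 0 0" --pt "-1 0 -0.006 0 0"

```text
clock: 28.37
eef_pos: [491.8, -31.6, 72.1]
tool_rot: [-3.099, -0.03, 1.559]
force: [4.0, -1.0, -13.9]
width: 9.7
```

```bash
python3 hh.py
```

```text
pos [491.8 -31.6  72.1] rot [-3.0987 -0.0302  1.559 ] F [  4.   -1.  -13.9] w 9.7 t 28.37
tool delta mm [ 3.91 29.69 -0.1 ] roll -0.012 | in final frame [ 3.55 29.74 -0.11]
tool z [ -43.   31. -999.] grasp pt at its z=90: [492.55089308 -32.14302911  89.97530368]
```

Request:
send_rows --pt "-1 0 -0.006 0.0008 0" --pt "-1 0 -0.006 0.0006 0" --pt "-1 0 -0.006 0.0005 0" --pt "-1 0 -0.006 0.0005 0" --pt "-1 0 -0.006 0.0004 0" --pt "-1 0 -0.006 0.0004 0"

```text
clock: 28.87
eef_pos: [454.1, -31.7, 72.0]
tool_rot: [-3.104, -0.029, 1.559]
force: [4.5, -1.9, -7.3]
width: 9.9
```

```bash
python3 hh.py
```

```text
pos [454.1 -31.7  72. ] rot [-3.1043 -0.0294  1.5586] F [ 4.5 -1.9 -7.3] w 9.9 t 28.87
tool delta mm [ 4.51 67.31 -1.38] roll -0.0124 | in final frame [ 3.68 67.36 -1.41]
tool z [ -37.   30. -999.] grasp pt at its z=90: [454.80084363 -32.2599911   89.97975952]
```

Request:
send_rows --pt "-1 0 -0.005 0.0004 0" --pt "-1 0 -0.001 0.0002 0" --pt "-1 0 0 0 0" --pt "-1 0 0 0 0"

```text
clock: 29.2
eef_pos: [443.1, -31.8, 72.0]
tool_rot: [-3.098, -0.028, 1.559]
force: [1.4, -1.1, -4.5]
width: 9.7
```

```bash
python3 hh.py;  python3 - <<'E'
from h import *
p=get_image("side"); cv2.imwrite("pics/x.png",cv2.resize(p["image"][100:260,180:400],None,fx=3.5,fy=3.5,interpolation=2))
p=get_image("top")
X,u,v=cloud(p)
m=(abs(X[:,2]-110)<4)&(X[:,0]>440)&(X[:,0]<600)&(X[:,1]>-190)&(X[:,1]<130)
print("panel x",np.percentile(X[m][:,0],[1,10,50]))
E
```

```text
pos [443.1 -31.8  72. ] rot [-3.0984 -0.0283  1.5587] F [ 1.4 -1.1 -4.5] w 9.7 t 29.2
tool delta mm [ 4.72 78.29 -2.28] roll -0.0123 | in final frame [ 3.76 78.34 -2.31]
tool z [ -43.   29. -999.] grasp pt at its z=90: [443.90757926 -32.3238102   89.97595528]
panel x [489.47727546 490.69998972 495.41149656]
```

View pics/x.png

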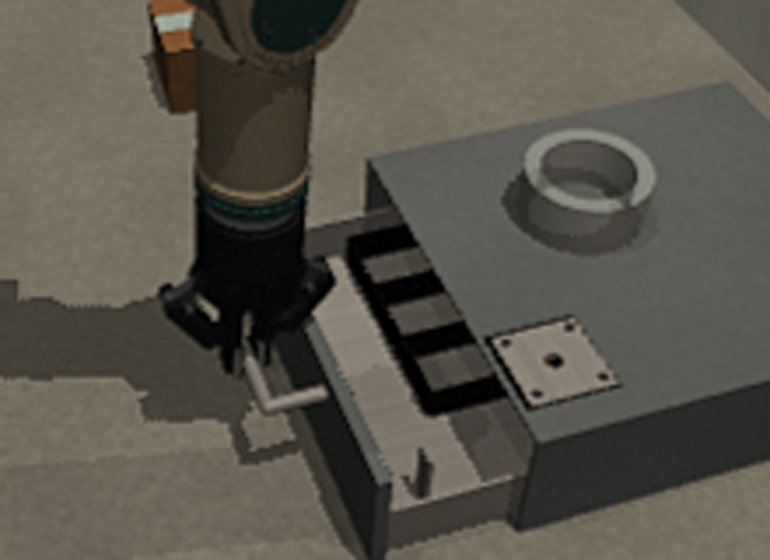

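Request:
send_rows --pt "-0.3 0 0 0 0" --pt "-0.15 0 0 0 0" --pt "-0.15 0 0 0 0" --pt "-0.15 0 0 0 0" --pt "-0.15 0 0 0 0"

```text
clock: 29.72
eef_pos: [441.3, -31.0, 72.4]
tool_rot: [-3.094, -0.029, 1.557]
force: [0.3, -0.1, 0.6]
width: 36.4
```

Request:
send_rows --pt "-0.15 0 0 -0.005 0" --pt "-0.15 0 0 -0.01 0" --pt "-0.15 0 0 -0.012 0" --pt "-0.15 0 0 -0.015 0" --pt "-0.15 0 0 -0.015 0" --pt "-0.15 0 0 -0.015 0" --pt "-0.15 0 0 -0.015 0" --pt "-0.15 0 0 -0.012 0" --pt "-0.15 0 0 -0.005 0" --pt "-0.15 0 0 0 0" --pt "-0.15 0 0 0 0"

```text
clock: 30.63
eef_pos: [445.2, -33.7, 183.7]
tool_rot: [-3.093, -0.029, 1.558]
force: [0.1, 0.2, -0.8]
width: 36.4
```

```bash
python3 hh.py;  python3 - <<'E'
from h import *
p=get_image("side"); cv2.imwrite("pics/y.png",cv2.resize(p["image"],(768,576)))
print([(n,[(np.round(r["box"]),r["score"]) for r in recognise(p,n)[:1]]) for n in ("dowel","punch","marker","carton","bin","tape")])
p=get_image("top"); cv2.imwrite("pics/y2.png",cv2.resize(p["image"],(768,576)))
X,u,v=cloud(p)
m=(abs(X[:,2]-110)<4)&(X[:,0]>440)&(X[:,0]<600)&(X[:,1]>-190)&(X[:,1]<130)
print("panel x",np.percentile(X[m][:,0],[1,10,50]))
E
```

```text
pos [445.2 -33.7 183.7] rot [-3.0928 -0.0286  1.5577] F [ 0.1  0.2 -0.8] w 36.4 t 30.63
tool delta mm [  3.5   81.61 109.04] roll -0.0133 | in final frame [  2.49  81.69 109.  ]
tool z [ -48.   29. -998.] grasp pt at its z=90: [440.68990948 -30.99184398  90.15016709]
[('dowel', [(array([254., 292., 265., 322.]), 0.66)]), ('punch', [(array([304., 295., 313., 315.]), 0.42)]), ('marker', [(array([282., 291., 290., 321.]), 0.67)]), ('carton', [(array([222., 100., 235., 131.]), 0.59)]), ('bin', [(array([255., 290., 265., 322.]), 0.62)]), ('tape', [(array([325., 136., 368., 176.]), 0.77)])]
panel x [489.46699088 490.63337157 495.36273891]
```

View pics/y.png

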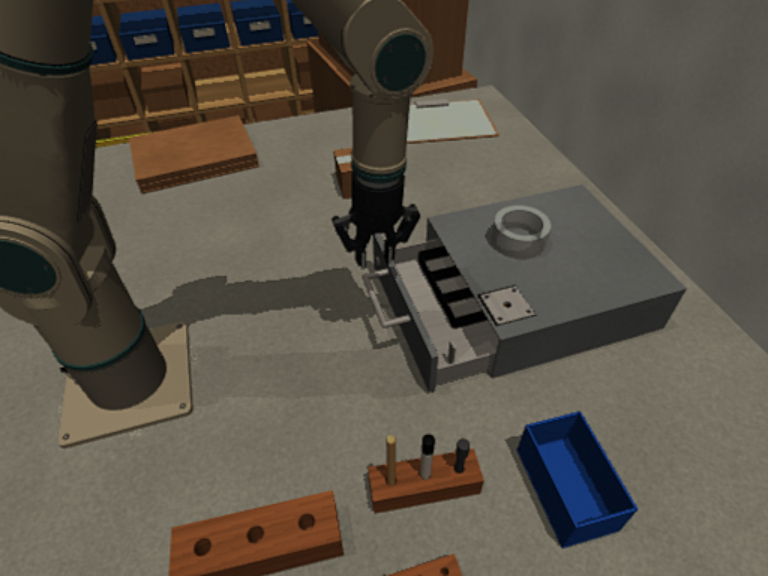

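View pics/y2.png

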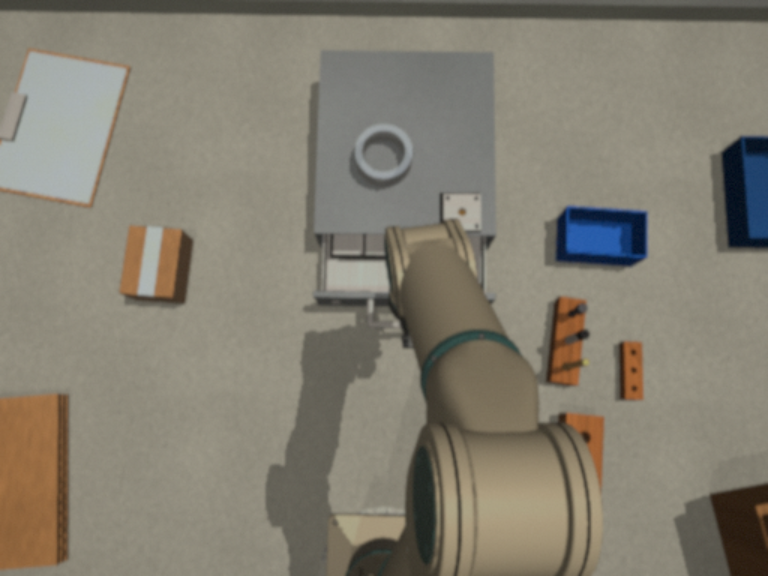

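```bash
python3 -c "
from cell import *
print(finish_job())"
```

```text
the job is handed in; nothing more can be done
None
```

The job was handed in at about 31 s of the 72 s allowed. The hand-in reports no verdict, so what follows rests on my own checks.

**What I did**
- I took the wooden dowel from the middle-sized block and felt for the release hole, touching the plate twice at about 6–7 N.
- The dowel went in about 1–1.5 mm beyond where I first aimed. I then pressed the catch gently, with a highest reading of about 12 N, until the drawer sprang ajar.
- I stood the dowel back in the same hole of the block, gripped the bow handle, pulled the drawer out, let go and backed straight up.

**Last checks**
- **Drawer:** the front panel went from about x = 592 to 489 mm, so it is about 102 mm open. It read the same before and after the handle was released.
- **Dowel:** it stands upright and released, with its foot at about the original 8 mm height.
- **Bystanders:** the punch, marker, tape, carton and bin show at the same places in the pictures as at the start.
- **Gripper:** it is clear of everything at 184 mm, with about 0 N on the wrist.

**What disagreed**
- The two cameras differed by about 1.5–2.3 mm on the hole position, so I found it by touch.
- The finger opening read about 10.4 mm on the 12 mm dowel, but the pictures showed it firmly held.
- In the last picture the recogniser labelled the dowel as the bin; I judged the bin from the picture instead.
- The tool leaned about 0.05 rad during the drawer pull, which put up to 14 N of vertical force on the wrist.

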